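Thread a model tower on its assembly rod

TASK

Build the tower on the level rod of the assembly stand: slide on the dark grey storey first, then the beige storey, then the terracotta roof cap, and press the cap gently in until the red spring catch pops up behind it and holds the whole stack squeezed against the sprung brass plate. Feel your way and never push hard against the stand or its rod (stay well under 30 N). Let go at the end, and leave the white spare storey, the bowls and the screwdriver where they are.

Things in the scene. Friction and masses are not known exactly. Their poses are not given: they have to be found in the camera images.
- stand: Assembly stand fixed to the table: black base 110 x 130 x 14 mm, aluminium post, dark clamp head (30 x 28 x 34 mm, thumb knob above to 145 mm high) holding a steel rod, 12 mm thick, level, its axis 110 mm above the table. Origin: on the table under the post's axis; z up; the rod runs from the head along this frame's +y to a free tip. The stand's places along y are in the entries below.
- rod_tip_nominal (a point): Where the rod's tip would be if it were set true: on the rod's axis line, 130 mm along +y from the post; a mark fixed to the stand, axes as the stand's. The last 7 mm are a cone ending 7 mm across. The real tip is NOT measured: the rod was clamped by hand up to 10 mm farther out or in, and its slack swivel (at the post's axis) lets it point up to 0.1 rad aside, so the tip is up to 13 mm off in x.
- plate_nominal (a point): Nominal centre of the face of the sprung brass plate (disc 28 mm across), 40 mm along y from the post, on the rod's axis. Plate and catch shift with the rod (same up to 10 mm in or out). The swivel yields to about 0.5 N sideways at the tip (stops at 0.12 rad) and stays where it is left; height is true; the clamp does not slip along the rod's length.
- plate (a joint): Travel of the sprung brass plate at the root of the rod, m: 0 = out (free), grows as the stack presses it towards the post, hard stop at 0.010. Spring 2 N at rest plus 2 N per mm. With both storeys and the cap held behind the catch it reads about 0.0035.
- catch (a joint): Red spring catch on top of the rod, rad: 0 = up (inner end about 4 mm above the rod), about 0.25 = pressed flush. Nominally its inner end is 100.5 mm and its hinge 118 mm along y from the post. A part slid on from the tip rides over its ramp and presses it down (2 to 5 N drag); once the part has passed the inner end it springs up and bars the way back.
- ground_mid (a point): Dark grey storey with grey columns: block 44 x 44 mm, 22 mm long along its 14.5 mm through hole. Goes on first. Stands on the table with its hole level. This point: centre of the block, on the hole's axis, 22 mm above the underside; y along the hole, z up. Its +-x sides are 44 mm apart: grip there. About 50 g. Either way round is right.
- upper_mid (a point): Beige storey with white columns: block 44 x 44 mm, 22 mm long along its 14.5 mm through hole. Goes on second. Stands on the table with its hole level. This point: centre of the block, on the hole's axis, 22 mm above the underside; y along the hole, z up. Its +-x sides are 44 mm apart: grip there. About 50 g. Either way round is right.
- roof_mid (a point): Terracotta roof cap: 20 mm long along its 14.5 mm through hole: 44 x 44 mm from y -10 to +4 mm, then a step 32 x 32 mm to y +10. Goes on last. Stands on the table with its hole level. This point: centre of the block, on the hole's axis, 22 mm above the underside; y along the hole, z up. Its +-x sides are 44 mm apart: grip there. About 50 g. Either way round is right.
- spare_mid (a point): White spare storey, same shape as the others; not needed. Centre of the block, 22 mm up.
- ramekin: White ceramic bowl, 92 mm across, 50 mm high; origin under its centre. Not needed.
- bowl: Glass bowl, 100 mm across, 42 mm high; origin under its centre. Not needed.
- driver: Screwdriver with green handle, 160 mm long, lying on the table; origin under its middle. Not needed.
Mind the look-alikes: they are no part of the job. What is shaped like the part that bears upper_mid but purple is not meant.

How it is judged (in metres and radians):
On the way, in this order (a step that is already met when the one before it is completed fails the run):
1. the dark grey storey is threaded on the rod (x of ground_mid in the frame of stand between -0.018 and 0.018 m and z of ground_mid in the frame of stand between 0.103 and 0.117 m and y of ground_mid in the frame of stand below 0.108 m), for 0.1 s.
2. the beige storey is threaded on the rod after it (x of upper_mid in the frame of stand between -0.018 and 0.018 m and z of upper_mid in the frame of stand between 0.103 and 0.117 m and y of upper_mid in the frame of stand below 0.108 m), for 0.1 s.
3. the roof cap is on the rod and the stack has pressed the sprung plate in by 2 mm or more (x of roof_mid in the frame of stand between -0.018 and 0.018 m and z of roof_mid in the frame of stand between 0.103 and 0.117 m and y of roof_mid in the frame of stand below 0.112 m and value of joint plate above 0.002 m), for 0.1 s.
At the end, for the whole second after the job is handed in: Grey, beige, cap on the rod in this order from the post out (centres within 7 mm of rod height, 18 mm of its nominal line), neighbours under 26.5 mm apart centre to centre, grey to cap over 36 mm; released, at rest, catch up (below 0.12 rad), plate held in by over 2 mm (x of ground_mid in the frame of stand between -0.018 and 0.018 m and z of ground_mid in the frame of stand between 0.103 and 0.117 m and x of upper_mid in the frame of stand between -0.018 and 0.018 m and z of upper_mid in the frame of stand between 0.103 and 0.117 m and x of roof_mid in the frame of stand between -0.018 and 0.018 m and z of roof_mid in the frame of stand between 0.103 and 0.117 m and y of ground_mid in the frame of stand below 0.068 m and y of roof_mid in the frame of stand above 0.072 m and distance between ground_mid and upper_mid below 0.0265 m and distance between upper_mid and roof_mid below 0.0265 m and distance between ground_mid and roof_mid above 0.036 m and value of joint plate above 0.002 m and value of joint catch below 0.12 rad and linear speed of each of ground, upper, roof below 0.01 m/s); the robot touches nothing.
It fails at once if the stand or its rod is pushed with more than 30 N (contact force between stand and anything else above 30 N).
It fails at once if the spare storey, a bowl or the screwdriver is moved by more than 20 mm (distance of any of spare_mid, ramekin, bowl, driver from where it was at the start of the episode above 0.02 m).
It also fails if it takes over 72 s, if anything falls off the work surface, if the arm or the gripper's body presses on something with over 40 N, if the wrist force passes 120 N, or if a joint passes its speed limit or range.

ROBOT

A 6-joint arm with a two-finger parallel gripper is mounted at the origin on the work surface. World frame = base frame: x ahead of the robot, y to its left, z up, the work surface at z = 0. Lengths are in mm, angles in rad, forces in N, time in s.
With the tool pointing down it reaches from about 275 to 1000 mm from the base axis. Payload 8.4 kg.
Tool frame: the origin (TCP) lies at the very end of the fingers, on their centre line; the grasp point (between the pads) lies 19 mm behind it (r.pinch_z is the distance from the TCP to the grasp point, in mm); z points along the fingers, y is the direction in which the jaws open and shut (so a half turn about z gives the same grasp; the last joint's range is limited). The gripper opens to 85 mm and grips with 20 to 120 N. Pads are 22 mm wide; open, the fingers measure 114 mm over their backs; the gripper's body (76 mm by 85 mm) begins 54 mm behind the grasp point. The pads swing forward as they close: fully open they stand 13 mm farther back than shut.
Start: joints at [1.282, 0.353, 1.633, -0, 1.155, -0.002], TCP at [176.801, 599.474, 231.281] pointing down, gripper open.
Joint ranges: [-2.63, 2.63], [-0.92, 2.1], [0.06, 2.66], [-1.3, 4.44], [0, 2.69], [-3.02, 3.02]. Speed limits (rad/s): [2.22, 2.22, 2.79, 3.14, 3.14, 3.14].

INTERFACE

Orientations are given as [roll, pitch, yaw] about the fixed x, y, z axes, in that order (R = Rz(yaw) Ry(pitch) Rx(roll)).
In Python, from rig import r, optics gives the robot as it stands.
- The arm moves only by the shell command python3 -m creep 'ROWS' [FORCE]. ROWS is JSON, a list of rows, each an object with "dp": the shift along the tool's x, y, z in mm, a list of three; "angular": the turn, a rotation vector about the tool's x, y, z in rad, a list of three; "fingers": the finger opening in mm, from 0 to 85.4. In form: [{"dp": [dx, dy, dz], "angular": [wx, wy, wz], "fingers": fingers}, ...]. A call has 1 to 5 rows; each row is the pose to reach, as a shift and turn from the pose commanded when the call began, along the tool's axes at that moment; what a row does not reach only later rows make up. A row lasts 1/12 s, in which the tool goes at most 41.7 mm and 7.16 degrees, less where a joint would pass 70% of its speed; a pose out of reach is approached as far as the arm can. A call with a gripper value outside its range is refused whole. The fingers move at their own pace and stop on an object; FORCE is the grip in N (left out, the last holds). Time passes only in rows, so rows that repeat a pose let the fingers close. It gives the time, the measured TCP pose, the force and the opening at its end, in the units of the state.
- r.sense(): the state, without advancing time (a new reading comes with each control period).
- optics.grab_frame(name): name is "scene" or "top" or "wrist"; returns the picture (420x560x3 uint8, blue, green, red); there is no depth.
- optics.camera_params(name): a dict with "fx", "fy", "cx", "cy" (pixels), "eye" and "rotation" of the camera in the world; the wrist camera has in their place "T_tool_cam" (4x4, takes a point from camera to tool coordinates, whose origin is the TCP and whose axes are the flange's). Camera axes: x right, y up, looking along -z (the intrinsics and any distortion apply to the point x, -y, -z); pixel columns grow to the right and rows downward; lengths in mm; the calibration is good to about 2 mm. A picture is of the moment at which its call begins: read the wrist's pose just before it. camera_params takes no time and is no camera call.
- r.sign_off(): hands the job in, once; it reports no verdict.
The state is a dict: "clock": time; "qpos": joint angles; "qvel": joint speeds; "joint_efforts": joint torques, N m; "eef_pos": TCP position; "tcp_rot": TCP orientation; "contact_force": force on the tool from outside, world axes, zero at the start; "wrist_torque": the same for the moment, N m; "opening": opening from 0.0 (shut) to 1.0 (fully open).
Only numpy, scipy, OpenCV 4.12 (cv2) and the standard library are available. Lean on these libraries where they do the work, as an engineer would, in place of code of your own. Each camera call takes 0.05 s, during which the arm holds its last target.

## Working session

There is one attempt and no reset: what is moved stays moved. The work goes in short steps, Python scripts to look and compute and a shell command to move; the robot and the scene stay as the last step left them, time stands still between calls to the robot, and variables do not carry over. Pictures are saved under pics/ and viewed, and the job is handed in when it is done.

```bash
ls; mkdir -p pics; python3 - <<'E'
from rig import r, optics
import cv2
print(r.sense(), r.pinch_z)
for n in ["scene","top","wrist"]:
    im=optics.grab_frame(n); cv2.imwrite(f"pics/{n}0.png",im)
    print(n,optics.camera_params(n))
E
```

```text
pics
{'clock': 0.0, 'qpos': array([ 1.28159650e+00,  3.53684972e-01,  1.63412434e+00,  5.14821706e-07,
        1.15518452e+00, -2.40921638e-03]), 'qvel': array([ 8.12651025e-04,  9.53841584e-04, -5.30385643e-04,  2.15309772e-04,
       -3.04057573e-04, -2.61096268e-05]), 'joint_efforts': array([-1.34889856e-04, -6.05239034e+01, -3.42072237e+01,  4.60582476e-05,
        9.08572722e-03,  6.73068530e-05]), 'eef_pos': array([176.66919279, 599.02336289, 230.54286444]), 'tcp_rot': array([-3.14019148e+00, -3.84644478e-06,  2.85480183e+00]), 'contact_force': array([ 0.24751754, -0.24578816, -0.37913741]), 'wrist_torque': array([ 0.0218203 ,  0.04772487, -0.02472197]), 'opening': 0.9997876018649713} 18.700000000000003
scene {'fx': 476.05278297142075, 'fy': 476.05278297142075, 'cx': 283.52731378940507, 'cy': 207.96155447216154, 'eye': array([1126.04071294,  300.78573853,  825.74539637]), 'rotation': array([ 0.73323491, -0.01557535,  2.10473382])}
top {'fx': 511.7306339826852, 'fy': 511.7306339826852, 'cx': 274.74043556112247, 'cy': 214.08756629351964, 'eye': array([ 481.01418733,  -32.94000956, 1315.40310941]), 'rotation': array([ 0.07723988, -0.00677702, -1.58148803])}
wrist {'fx': 304.8881853579201, 'fy': 304.8881853579201, 'cx': 280.4414958422011, 'cy': 206.13075509099826, 'T_tool_cam': array([[ 2.46395335e-04,  9.63451970e-01,  2.67881021e-01,
         6.82309498e+01],
       [ 9.99999950e-01, -2.91115480e-04,  1.27222376e-04,
        -1.95781547e-01],
       [ 2.00556960e-04,  2.67880976e-01, -9.63451993e-01,
        -1.42080311e+02],
       [ 0.00000000e+00,  0.00000000e+00,  0.00000000e+00,
         1.00000000e+00]])}
```

View pics/scene0.png

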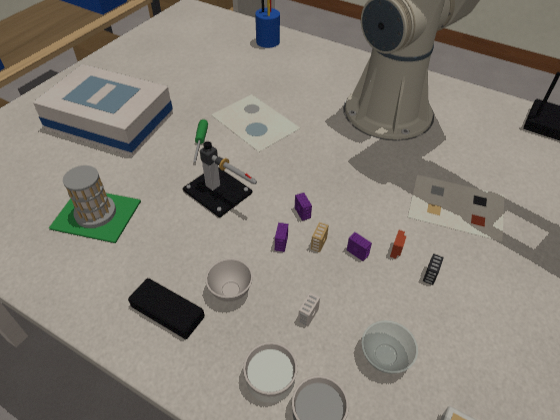

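View pics/top0.png

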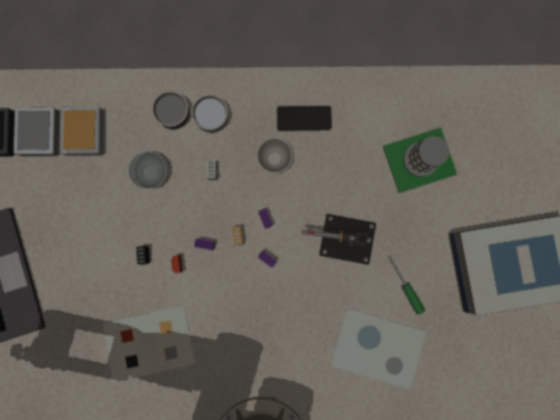

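View pics/wrist0.png

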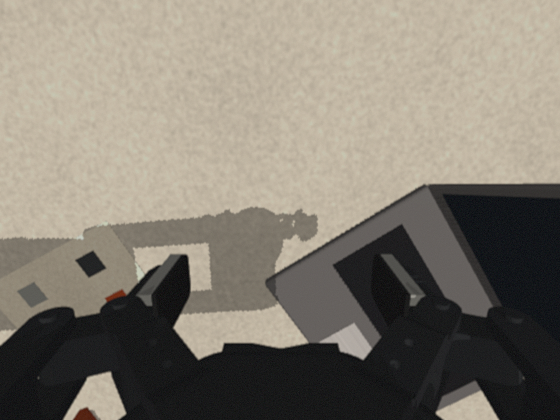

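```bash
cat > h.py <<'E'
from rig import r, optics
import numpy as np, cv2
from scipy.spatial.transform import Rotation as Ro
def rot(rpy): return Ro.from_euler('xyz',rpy).as_matrix()
def cam(name,st=None):
    p=optics.camera_params(name)
    K=(p['fx'],p['fy'],p['cx'],p['cy'])
    if name=='wrist':
        st=st or r.sense()
        T=np.array(p['T_tool_cam']); Rt=rot(st['tcp_rot'])
        return K, Rt@T[:3,:3], Rt@T[:3,3]+st['eef_pos'], p
    return K, rot(p['rotation']), np.array(p['eye']),p
def ray(c,u,v):
    K,R,e,_=c
    return R@np.array([(u-K[2])/K[0],-(v-K[3])/K[1],-1.])
def onz(c,u,v,z):
    d=ray(c,u,v); e=c[2]; return e+d*(z-e[2])/d[2]
def proj(c,P):
    K,R,e,_=c
    q=R.T@(np.asarray(P,float)-e); return np.array([K[2]+K[0]*q[0]/-q[2],K[3]-K[1]*q[1]/-q[2]])
def shot(name,fn):
    st=r.sense(); im=optics.grab_frame(name); cv2.imwrite('pics/'+fn,im); return im,cam(name,st)
E
python3 - <<'E'
from h import *
print({k:v for k,v in optics.camera_params('top').items()}.keys())
c=cam('top'); s=cam('scene')
for n,u,v,z in [('grey',143,255,44),('terra',177,264,44),('beige',238,235,44),('pur1',204,243,44),('spare',212,170,44),('post',352,238,130),('tip',307,231,110)]:
    P=onz(c,u,v,z); print(n,P.round(0),'scene px',proj(s,P).round())
im=cv2.imread('pics/top0.png'); cv2.imwrite('pics/tc.png',cv2.resize(im[150:290,120:400],None,fx=2.85,fy=2.85,interpolation=cv2.INTER_CUBIC))
im=cv2.imread('pics/scene0.png'); cv2.imwrite('pics/sc.png',cv2.resize(im[120:330,175:455],None,fx=2.85,fy=2.85,interpolation=cv2.INTER_CUBIC))
E
```

```text
dict_keys(['fx', 'fy', 'cx', 'cy', 'eye', 'rotation'])
grey [481. 284.  44.] scene px [433. 261.]
terra [458. 200.  44.] scene px [398. 237.]
beige [528.  49.  44.] scene px [319. 230.]
pur1 [509. 134.  44.] scene px [359. 240.]
spare [692. 113.  44.] scene px [309. 301.]
post [ 515. -220.  130.] scene px [216. 152.]
tip [ 533. -118.  110.] scene px [251. 180.]
```

View pics/tc.png

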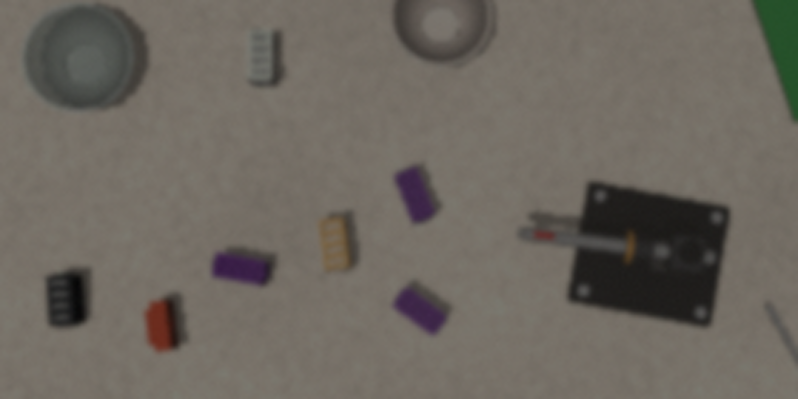

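View pics/sc.png

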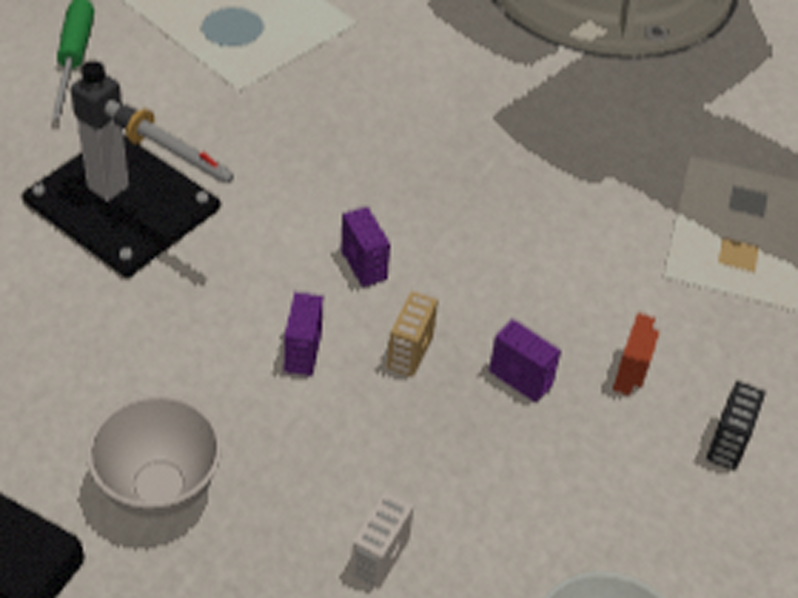

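Candidates in the scene picture: grey storey (433,262), beige (319,236), terracotta (398,243). Look-alikes are three purple blocks (303,206), (281,237), (359,246) and the white spare (309,305). By colour, the three parts are the grey, beige and terracotta ones. I'll move over them for a close look.

```bash
cat >> h.py <<'E'
def to(pos,yaw=None,st=None,tilt=None):
    st=st or r.sense(); Rt=rot(st['tcp_rot'])
    dp=Rt.T@(np.asarray(pos,float)-st['eef_pos'])
    w=np.zeros(3)
    if yaw is not None:
        w=Ro.from_matrix(Rt.T@rot([np.pi,0,yaw])).as_rotvec()
    print('eef',st['eef_pos'].round(1),'yaw',round(st['tcp_rot'][2],3),'F',st['contact_force'].round(2),'op',round(st['opening']*85.4,1),'t',round(st['clock'],2))
    print('dp',dp.round(1),'ang',w.round(4))
E
python3 -c "
from h import *
to([470,220,230],1.5708)"
```

```text
eef [176.7 599.1 230.7] yaw 2.855 F [ 0.37  0.16 -0.11] op 85.5 t 0.15
dp [-388.6 -280.7    1. ] ang [-9.000e-04  6.000e-04  1.284e+00]
```

```bash
python3 -m creep '[{"dp":[-160,-116,0],"angular":[0,0,0.53],"fingers":85},{"dp":[-160,-116,0],"angular":[0,0,0.53],"fingers":85},{"dp":[-160,-116,0],"angular":[0,0,0.53],"fingers":85},{"dp":[-160,-116,0],"angular":[0,0,0.6],"fingers":85},{"dp":[-160,-116,0],"angular":[0,0,0.6],"fingers":85}]'; python3 -c "
from h import *
to([470,220,230],1.5708)"
```

```text
clock: 0.57
eef_pos: [298.5, 440.3, 231.0]
tcp_rot: [-3.141, 0.001, 2.248]
contact_force: [-0.6, -0.1, 0.1]
opening: 0.999
eef [298.5 440.3 231. ] yaw 2.248 F [-0.62 -0.09  0.14] op 85.3 t 0.57
dp [-279.2   -4.4    1.3] ang [-4.000e-04  1.100e-03  6.774e-01]
```

```bash
python3 -m creep '[{"dp":[-279,-4,0],"angular":[0,0,0.677],"fingers":85},{"dp":[-279,-4,0],"angular":[0,0,0.677],"fingers":85},{"dp":[-279,-4,0],"angular":[0,0,0.677],"fingers":85},{"dp":[-279,-4,0],"angular":[0,0,0.677],"fingers":85},{"dp":[-279,-4,0],"angular":[0,0,0.677],"fingers":85}]'; python3 -c "
from h import *
to([470,220,230],1.5708)"
```

```text
clock: 0.98
eef_pos: [427.5, 277.8, 231.3]
tcp_rot: [3.142, -0.0, 1.624]
contact_force: [0.8, 0.7, -0.1]
opening: 0.994
eef [427.5 277.8 231.3] yaw 1.624 F [ 0.81  0.71 -0.1 ] op 84.9 t 0.98
dp [-59.9  39.4   1.3] ang [ 0.    -0.     0.053]
```

```bash
python3 -m creep '[{"dp":[-60,39,0],"angular":[0,0,0.053],"fingers":85},{"dp":[-60,39,0],"angular":[0,0,0.053],"fingers":85},{"dp":[-60,39,0],"angular":[0,0,0.053],"fingers":85}]'; python3 - <<'E'
from h import *
im,c=shot('wrist','w1.png')
to([470,220,230],1.5708)
E
```

```text
clock: 1.23
eef_pos: [471.9, 218.0, 231.3]
tcp_rot: [3.14, 0.001, 1.573]
contact_force: [-0.1, 0.9, -0.7]
opening: 0.992
eef [470.5 219.8 231.1] yaw 1.573 F [-0.7   0.68 -0.21] op 85.3 t 1.28
dp [ 0.2 -0.5  1.1] ang [0.     0.0003 0.0021]
```

View pics/w1.png

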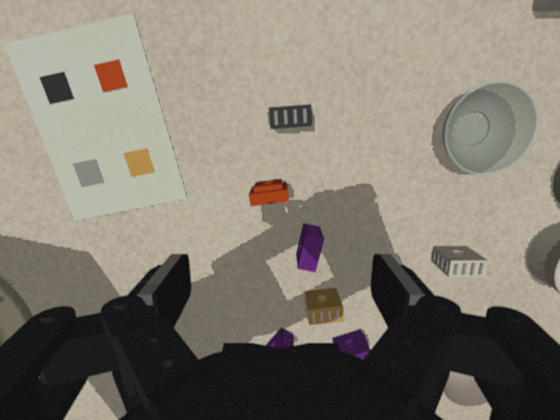

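```bash
python3 - <<'E'
import cv2,numpy as np
im=cv2.imread('pics/w1.png')
a=[cv2.resize(im[y:y+60,x:x+70],None,fx=5.5,fy=5.5,interpolation=cv2.INTER_CUBIC) for x,y in [(255,90),(235,165),(290,275)]]
cv2.imwrite('pics/w1c.png',np.hstack([cv2.resize(b,(266,228)) for b in a]))
E
```

```text
(no output)
```

View pics/w1c.png

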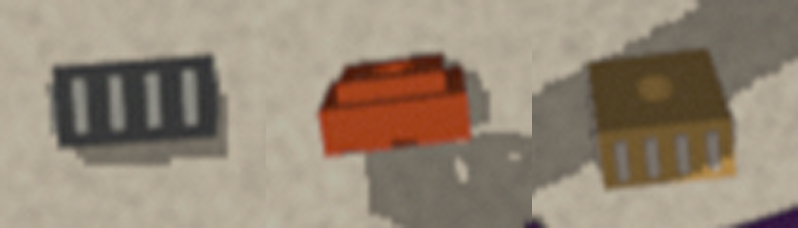

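```bash
python3 - <<'E'
from h import *
c=cam('wrist'); t=cam('top')
D={'grey':[(268.9,107.6),(310.8,104.7),(312.1,125.5),(270.8,128.7)],
'roof':[(249.7,193.2),(287.4,189.2),(288.7,201),(250.3,205.8)],
'beige':[(307.9,310),(342.1,305.3),(343.4,321),(309.7,324.5)]}
for n,q in D.items():
    P=np.array([onz(c,u,v,44)[:2] for u,v in q])
    L=[np.linalg.norm(P[i]-P[(i+1)%4]).round(1) for i in range(4)]
    e=P[1]-P[0]+P[2]-P[3]
    print(n,P.mean(0).round(1),L,'yaw of long edge',np.arctan2(e[1],e[0]).round(3),'top px',proj(t,[*P.mean(0),44]).round())
E
```

```text
grey [480.5 292.1] [np.float64(43.1), np.float64(20.7), np.float64(43.3), np.float64(21.1)] yaw of long edge 0.073 top px [140. 255.]
roof [457.4 206. ] [np.float64(42.0), np.float64(13.5), np.float64(43.3), np.float64(14.5)] yaw of long edge 0.121 top px [175. 264.]
beige [526.9  54.9] [np.float64(42.5), np.float64(22.6), np.float64(42.4), np.float64(21.1)] yaw of long edge 0.141 top px [236. 236.]
```

```bash
python3 -c "
from h import *
to([480.5,291,100],1.644)"
```

```text
eef [470.5 219.8 231.1] yaw 1.573 F [-0.7   0.68 -0.21] op 85.3 t 1.28
dp [ 71.2  10.1 131.1] ang [ 0.      0.0004 -0.0711]
```

```bash
python3 -m creep '[{"dp":[71,10,131],"angular":[0,0,-0.071],"fingers":85},{"dp":[71,10,131],"angular":[0,0,-0.071],"fingers":85},{"dp":[71,10,131],"angular":[0,0,-0.071],"fingers":85},{"dp":[71,10,131],"angular":[0,0,-0.071],"fingers":85},{"dp":[71,10,131],"angular":[0,0,-0.071],"fingers":85}]'; python3 - <<'E'
from h import *
im,c=shot('wrist','w2.png')
to([480.5,291,4],1.644)
E
```

```text
clock: 1.7
eef_pos: [475.7, 294.2, 95.7]
tcp_rot: [-3.135, 0.003, 1.65]
contact_force: [-1.4, -0.5, 0.7]
opening: 0.998
eef [476.6 293.7  98. ] yaw 1.65 F [ 0.93 -0.43 -0.62] op 84.7 t 1.75
dp [-2.8  4.1 94. ] ang [-0.0046  0.0021  0.0061]
```

View pics/w2.png

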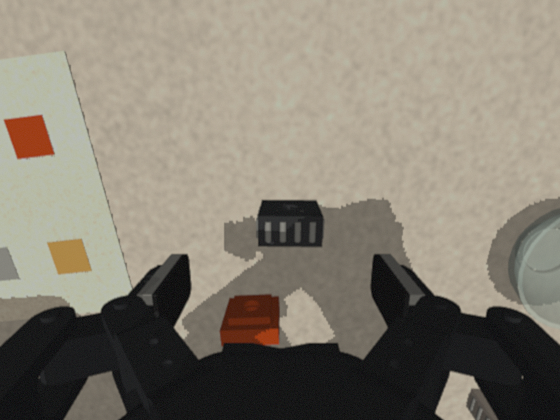

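```bash
python3 - <<'E'
from h import *
im=cv2.imread('pics/w2.png'); cv2.imwrite('pics/w2c.png',cv2.resize(im[190:260,245:335],None,fx=7,fy=7,interpolation=cv2.INTER_CUBIC))
c=cam('wrist')
P=np.array([onz(c,u,v,44)[:2] for u,v in [(258,223),(322,221),(322,247),(259,247)]]);print(P.round(1),P.mean(0))
E
```

```text
[[460.6 293.6]
 [503.7 298.6]
 [505.9 279.7]
 [462.4 276.1]] [483.14689613 286.99229782]
```

View pics/w2c.png

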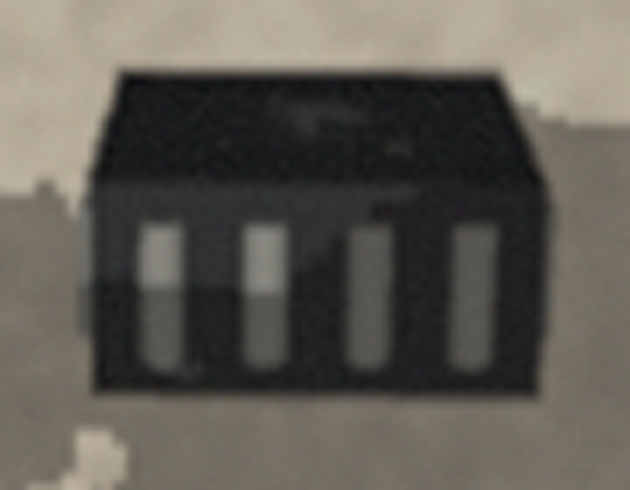

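```bash
python3 -c "
from h import *
to([483,290,4],1.65)"
```

```text
eef [476.6 293.7  98. ] yaw 1.65 F [ 0.93 -0.43 -0.62] op 84.7 t 1.75
dp [-4.   6.5 94. ] ang [-0.0046  0.0021  0.0001]
```

```bash
python3 -m creep '[{"dp":[-4,6.5,30],"angular":[-0.004,0.002,0],"fingers":85},{"dp":[-4,6.5,60],"angular":[-0.004,0.002,0],"fingers":85},{"dp":[-4,6.5,80],"angular":[-0.004,0.002,0],"fingers":85},{"dp":[-4,6.5,90],"angular":[-0.004,0.002,0],"fingers":85},{"dp":[-4,6.5,90],"angular":[-0.004,0.002,0],"fingers":85}]'; python3 -c "
from h import *
to([483,290,4],1.65)"
```

```text
clock: 2.17
eef_pos: [484.8, 289.1, 9.8]
tcp_rot: [3.139, -0.001, 1.648]
contact_force: [-1.0, 0.1, 0.7]
opening: 1.0
eef [484.8 289.1   9.8] yaw 1.648 F [-0.95  0.11  0.72] op 85.4 t 2.17
dp [ 1.1 -1.7  5.8] ang [ 0.0022 -0.0011 -0.0021]
```

```bash
python3 -m creep '[{"dp":[1,-1.5,5],"angular":[0,0,0],"fingers":60},{"dp":[1,-1.5,5],"angular":[0,0,0],"fingers":40},{"dp":[1,-1.5,5],"angular":[0,0,0],"fingers":36},{"dp":[1,-1.5,5],"angular":[0,0,0],"fingers":36},{"dp":[1,-1.5,5],"angular":[0,0,0],"fingers":36}]' 40; python3 -c "
from h import *
to([483,290,4],1.65)"
```

```text
clock: 2.58
eef_pos: [484.7, 290.9, 6.7]
tcp_rot: [3.136, -0.003, 1.648]
contact_force: [-0.9, -0.4, 6.1]
opening: 0.511
eef [484.7 290.9   6.7] yaw 1.648 F [-0.93 -0.37  6.05] op 43.6 t 2.58
dp [-0.8 -1.7  2.7] ang [ 0.0055 -0.0028 -0.0022]
```

```bash
python3 -m creep '[{"dp":[0,0,0],"angular":[0,0,0],"fingers":36},{"dp":[0,0,0],"angular":[0,0,0],"fingers":36}]'; python3 -c "
from h import *
to([483,290,200],1.57)"
```

```text
clock: 2.75
eef_pos: [484.7, 291.0, 6.7]
tcp_rot: [3.136, -0.003, 1.648]
contact_force: [-1.1, 0.5, 5.0]
opening: 0.51
eef [484.7 291.    6.7] yaw 1.648 F [-1.06  0.54  5.  ] op 43.6 t 2.75
dp [  -0.3   -0.7 -193.3] ang [ 0.0054 -0.0031  0.0777]
```

```bash
python3 -m creep '[{"dp":[0,0,-40],"angular":[0,0,0],"fingers":36},{"dp":[0,0,-80],"angular":[0,0,0],"fingers":36},{"dp":[-40,0,-120],"angular":[0,0,0],"fingers":36},{"dp":[-70,0,-150],"angular":[0,0,0],"fingers":36},{"dp":[-100,0,-180],"angular":[0,0,0.08],"fingers":36}]'; python3 -c "
from h import *
to([520,-190,245],1.45)"
```

```text
clock: 3.17
eef_pos: [490.1, 201.3, 175.9]
tcp_rot: [3.136, -0.003, 1.57]
contact_force: [0.8, -0.4, -0.6]
opening: 0.511
eef [490.1 201.3 175.9] yaw 1.57 F [ 0.77 -0.4  -0.56] op 43.6 t 3.17
dp [-391.1   30.4  -70. ] ang [ 0.0052 -0.0031  0.1203]
```

```bash
python3 -m creep '[{"dp":[-40,4,-20],"angular":[0,0,0.12],"fingers":36},{"dp":[-391,30,-70],"angular":[0.005,-0.003,0.12],"fingers":36},{"dp":[-391,30,-70],"angular":[0.005,-0.003,0.12],"fingers":36},{"dp":[-391,30,-70],"angular":[0.005,-0.003,0.12],"fingers":36},{"dp":[-391,30,-70],"angular":[0.005,-0.003,0.12],"fingers":36}]'; python3 -c "
from h import *
to([520,-190,245],1.45)"
```

```text
clock: 3.58
eef_pos: [505.2, -1.6, 217.1]
tcp_rot: [3.141, 0.0, 1.448]
contact_force: [0.6, -0.2, -0.0]
opening: 0.51
eef [505.2  -1.6 217.1] yaw 1.448 F [ 0.61 -0.18 -0.02] op 43.6 t 3.58
dp [-185.2   37.7  -27.8] ang [ 0.0007  0.0003 -0.0018]
```

```bash
python3 -m creep '[{"dp":[-185,38,-28],"angular":[0,0,0],"fingers":36},{"dp":[-185,38,-28],"angular":[0,0,0],"fingers":36},{"dp":[-185,38,-28],"angular":[0,0,0],"fingers":36},{"dp":[-185,38,-28],"angular":[0,0,0],"fingers":36},{"dp":[-185,38,-28],"angular":[0,0,0],"fingers":36}]'; python3 -m creep '[{"dp":[0,0,0],"angular":[0,0,0],"fingers":36},{"dp":[0,0,0],"angular":[0,0,0],"fingers":36},{"dp":[0,0,0],"angular":[0,0,0],"fingers":36}]'; python3 - <<'E'
from h import *
im,c=shot('wrist','w3.png')
to([520,-190,245],1.45)
E
```

```text
clock: 4.0
eef_pos: [520.6, -192.0, 245.5]
tcp_rot: [3.14, 0.002, 1.446]
contact_force: [0.3, -0.6, -0.1]
opening: 0.514
clock: 4.25
eef_pos: [520.1, -187.5, 243.9]
tcp_rot: [-3.14, 0.0, 1.447]
contact_force: [0.0, 0.2, -0.5]
opening: 0.507
eef [ 520.1 -187.1  243.7] yaw 1.448 F [-0.14 -0.21 -0.34] op 43.7 t 4.3
dp [-2.9  0.3 -1.3] ang [-0.0015  0.0001 -0.0018]
```

View pics/w3.png

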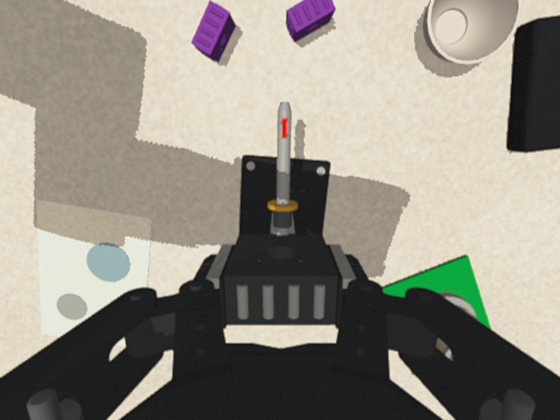

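```bash
python3 - <<'E'
from h import *
im=cv2.imread('pics/w3.png'); cv2.imwrite('pics/w3c.png',cv2.resize(im[95:245,215:345],None,fx=4,fy=4,interpolation=cv2.INTER_CUBIC))
E
```

```text
(no output)
```

View pics/w3c.png

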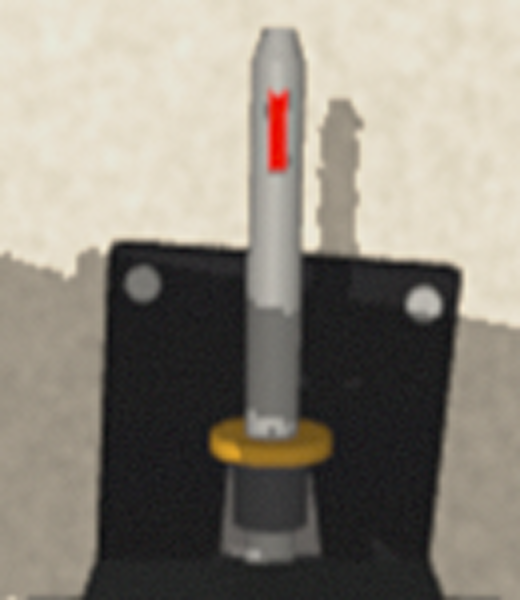

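```bash
python3 - <<'E'
from h import *
c=cam('wrist')
tip=onz(c,285,102.5,110); m=onz(c,284.1,145,110); p=onz(c,283.2,200,110)
print(tip.round(1),m.round(1),p.round(1), 'dir', np.arctan2(*(tip-p)[:2]), np.arctan2(*(m-p)[:2]),np.linalg.norm(tip-p))
a=onz(c,243.2,155.5,14);b=onz(c,330,162,14);print('edge',a.round(1),b.round(1),np.linalg.norm(a-b),np.arctan2((b-a)[1],(b-a)[0]))
a=onz(c,250.7,165.7,15);b=onz(c,321,170.7,15);print('screws',a.round(1),b.round(1),np.linalg.norm(a-b),np.arctan2((b-a)[1],(b-a)[0]))
t=cam('top');s=cam('scene')
print(proj(t,tip),proj(t,p),proj(s,tip),proj(s,p))
E
```

```text
[ 533.5 -104.9  110. ] [ 528.5 -140.4  110. ] [ 521.6 -190.4  110. ] dir 0.137776674991256 0.13574494170061802 86.34433509558943
edge [ 477.9 -153.9   14. ] [ 581.5 -174.5   14. ] 105.64379093040628 -0.19645332019275805
screws [ 485.2 -167.1   15. ] [ 569.6 -183.6   15. ] 86.01903772465695 -0.19326697578333846
[301.55463512 231.04342688] [337.89873528 235.69548954] [255.84211688 182.56560531] [226.01538183 164.92728155]
```

```bash
python3 -c "
from h import *
to([539,-65,150],1.434)
to([539,-65,94.7],1.434)"
```

```text
eef [ 520.1 -187.1  243.7] yaw 1.448 F [-0.14 -0.21 -0.34] op 43.7 t 4.3
dp [123.5   4.   93.7] ang [-0.0015  0.0001  0.0142]
eef [ 520.1 -187.1  243.7] yaw 1.448 F [-0.14 -0.21 -0.34] op 43.7 t 4.3
dp [123.5   4.1 149. ] ang [-0.0015  0.0001  0.0142]
```

```bash
python3 -m creep '[{"dp":[41,1.3,0],"angular":[0,0,0.014],"fingers":36},{"dp":[82,2.7,0],"angular":[0,0,0.014],"fingers":36},{"dp":[123.5,4,10],"angular":[0,0,0.014],"fingers":36},{"dp":[123.5,4,50],"angular":[0,0,0.014],"fingers":36},{"dp":[123.5,4,90],"angular":[0,0,0.014],"fingers":36}]';python3 -m creep '[{"dp":[0,0,20],"angular":[0,0,0],"fingers":36},{"dp":[0,0,40],"angular":[0,0,0],"fingers":36},{"dp":[0,0,50],"angular":[0,0,0],"fingers":36},{"dp":[0,0,50],"angular":[0,0,0],"fingers":36}]'; python3 - <<'E'
from h import *
to([539,-65,94.7],1.434)
im,c=shot('scene','s1.png')
cv2.imwrite('pics/s1c.png',cv2.resize(im[120:240,180:340],None,fx=4,fy=4,interpolation=cv2.INTER_CUBIC))
E
```

```text
clock: 4.72
eef_pos: [541.1, -62.3, 154.5]
tcp_rot: [3.138, -0.0, 1.439]
contact_force: [-1.8, -0.6, -1.4]
opening: 0.508
clock: 5.05
eef_pos: [537.6, -64.7, 101.6]
tcp_rot: [-3.136, 0.001, 1.435]
contact_force: [-1.2, -0.5, -1.7]
opening: 0.514
eef [537.6 -64.7 101.6] yaw 1.435 F [-1.18 -0.5  -1.74] op 43.9 t 5.05
dp [-0.1  1.4  6.9] ang [-0.0053  0.0005  0.0014]
```

View pics/s1c.png

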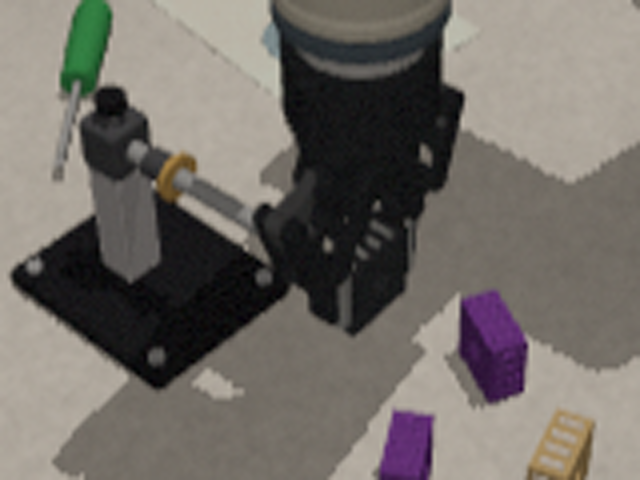

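```bash
python3 -m creep '[{"dp":[0,1.4,6],"angular":[0,0,0],"fingers":36},{"dp":[0,1.4,6],"angular":[0,0,0],"fingers":36},{"dp":[0,1.4,6],"angular":[0,0,0],"fingers":36},{"dp":[0,1.4,6],"angular":[0,0,0],"fingers":36}]'; python3 - <<'E'
from h import *
to([539,-65,94.7],1.434)
E
```

```text
clock: 5.43
eef_pos: [541.3, -66.4, 98.4]
tcp_rot: [3.141, 0.001, 1.434]
contact_force: [1.0, -0.0, -0.5]
opening: 0.51
eef [541.3 -66.4  98.4] yaw 1.434 F [ 0.95 -0.04 -0.54] op 43.5 t 5.43
dp [ 1.  -2.5  3.7] ang [ 0.0001  0.0005 -0.0004]
```

```bash
python3 -m creep '[{"dp":[0,-2.4,3.7],"angular":[0,0,0],"fingers":36},{"dp":[0,-2.4,3.7],"angular":[0,0,0],"fingers":36},{"dp":[0,-2.4,3.7],"angular":[0,0,0],"fingers":36},{"dp":[0,-2.4,3.7],"angular":[0,0,0],"fingers":36},{"dp":[0,-2.4,3.7],"angular":[0,0,0],"fingers":36}]'; python3 - <<'E'
from h import *
to([539,-65,94.7],1.434)
shot('wrist','w4.png')
to([539,-65,94.7],1.434)
shot('top','t4.png')
E
```

```text
clock: 5.85
eef_pos: [538.4, -65.9, 93.9]
tcp_rot: [-3.14, 0.001, 1.434]
contact_force: [-1.5, -0.2, 0.5]
opening: 0.511
eef [538.4 -65.9  93.9] yaw 1.434 F [-1.48 -0.15  0.48] op 43.7 t 5.85
dp [ 1.   0.5 -0.8] ang [-0.0012  0.0005 -0.0003]
eef [538.4 -65.9  93.9] yaw 1.434 F [-0.68  0.54 -1.11] op 43.3 t 5.9
dp [ 1.   0.4 -0.8] ang [-0.0011  0.0006 -0.0003]
```

View pics/w4.png

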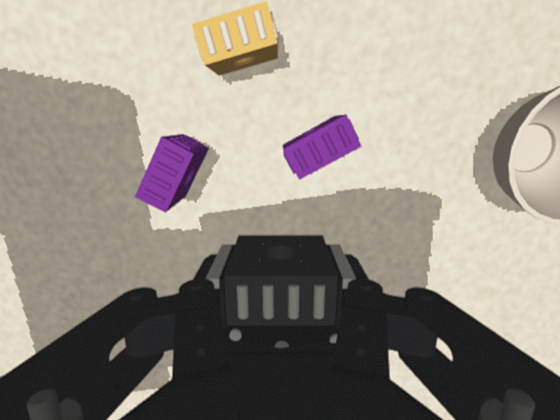

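```bash
python3 -m creep '[{"dp":[-8,0.4,-0.8],"angular":[0,0,0],"fingers":36},{"dp":[-16,0.4,-0.8],"angular":[0,0,0],"fingers":36},{"dp":[-22,0.4,-0.8],"angular":[0,0,0],"fingers":36},{"dp":[-22,0.4,-0.8],"angular":[0,0,0],"fingers":36}]'; python3 -m creep '[{"dp":[-3,0,0],"angular":[0,0,0],"fingers":36},{"dp":[-6,0,0],"angular":[0,0,0],"fingers":36},{"dp":[-8,0,0],"angular":[0,0,0],"fingers":36},{"dp":[-10,0,0],"angular":[0,0,0],"fingers":36}]'; python3 - <<'E'
from h import *
to([533.5,-105,94.7],1.434)
E
```

```text
clock: 6.28
eef_pos: [535.6, -89.2, 94.7]
tcp_rot: [-3.14, 0.001, 1.433]
contact_force: [-0.5, 0.3, -0.8]
opening: 0.51
clock: 6.62
eef_pos: [534.3, -97.8, 94.6]
tcp_rot: [-3.14, 0.001, 1.434]
contact_force: [0.1, 0.3, 0.0]
opening: 0.51
eef [534.3 -97.8  94.6] yaw 1.434 F [0.11 0.28 0.01] op 43.6 t 6.62
dp [-7.2  0.2 -0.1] ang [-0.0014  0.0005 -0.0002]
```

```bash
python3 -m creep '[{"dp":[-3,0,0],"angular":[0,0,0],"fingers":36},{"dp":[-6,0,0],"angular":[0,0,0],"fingers":36},{"dp":[-9,0,0],"angular":[0,0,0],"fingers":36},{"dp":[-9,0,0],"angular":[0,0,0],"fingers":36}]'; python3 - <<'E'
from h import *
im,c=shot('wrist','w5.png')
to([533.5,-105,94.7],1.434)
im,c=shot('scene','s5.png')
cv2.imwrite('pics/s5c.png',cv2.resize(im[120:240,180:340],None,fx=4,fy=4,interpolation=cv2.INTER_CUBIC))
E
```

```text
clock: 6.95
eef_pos: [533.1, -107.0, 94.7]
tcp_rot: [-3.14, 0.001, 1.434]
contact_force: [-0.4, -0.7, -0.7]
opening: 0.511
eef [ 533.1 -106.8   94.7] yaw 1.433 F [ 0.37 -0.7  -0.4 ] op 43.7 t 7.0
dp [ 1.9  0.1 -0. ] ang [-0.0013  0.0006 -0.0006]
```

View pics/w5.png

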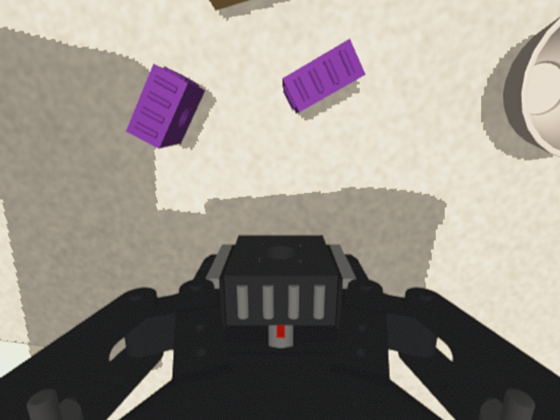

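View pics/s5c.png

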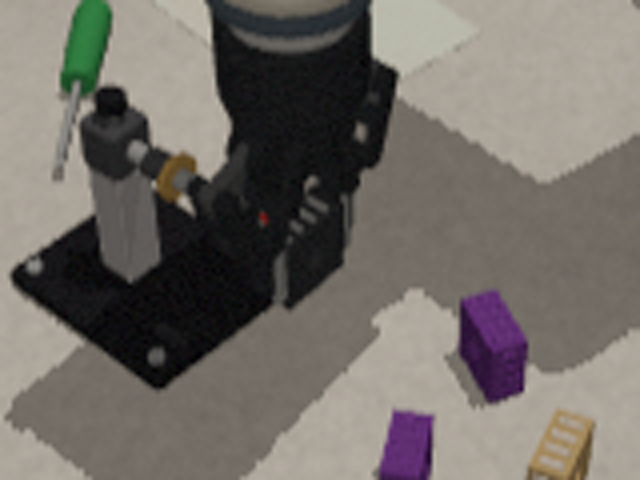

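```bash
python3 -m creep '[{"dp":[-3,0,0],"angular":[0,0,0],"fingers":36},{"dp":[-6,0,0],"angular":[0,0,0],"fingers":36},{"dp":[-9,0,0],"angular":[0,0,0],"fingers":36},{"dp":[-12,0,0],"angular":[0,0,0],"fingers":36}]'; python3 -m creep '[{"dp":[-3,0,0],"angular":[0,0,0],"fingers":36},{"dp":[-6,0,0],"angular":[0,0,0],"fingers":36},{"dp":[-9,0,0],"angular":[0,0,0],"fingers":36},{"dp":[-12,0,0],"angular":[0,0,0],"fingers":36}]'; python3 - <<'E'
from h import *
to([533.5,-105,94.7],1.434)
E
```

```text
clock: 7.38
eef_pos: [531.6, -118.5, 94.8]
tcp_rot: [-3.141, 0.0, 1.434]
contact_force: [0.1, 2.1, 2.2]
opening: 0.504
clock: 7.72
eef_pos: [529.9, -130.7, 94.8]
tcp_rot: [-3.141, 0.001, 1.434]
contact_force: [0.6, 1.5, 2.0]
opening: 0.511
eef [ 529.9 -130.7   94.8] yaw 1.434 F [0.59 1.49 1.96] op 43.6 t 7.72
dp [26.  0.  0.] ang [-0.001   0.0006 -0.0002]
```

Catch drag of about 2 N, as expected. Continuing.

```bash
python3 -m creep '[{"dp":[-3,0,0],"angular":[0,0,0],"fingers":36},{"dp":[-6,0,0],"angular":[0,0,0],"fingers":36},{"dp":[-9,0,0],"angular":[0,0,0],"fingers":36},{"dp":[-12,0,0],"angular":[0,0,0],"fingers":36},{"dp":[-15,0,0],"angular":[0,0,0],"fingers":36}]'; python3 -m creep '[{"dp":[-3,0,0],"angular":[0,0,0],"fingers":36},{"dp":[-6,0,0],"angular":[0,0,0],"fingers":36},{"dp":[-9,0,0],"angular":[0,0,0],"fingers":36},{"dp":[-12,0,0],"angular":[0,0,0],"fingers":36}]'; python3 - <<'E'
from h import *
to([533.5,-105,94.7],1.434)
shot('wrist','w6.png')
E
```

```text
clock: 8.13
eef_pos: [527.7, -145.6, 94.6]
tcp_rot: [-3.14, 0.001, 1.434]
contact_force: [0.4, 0.3, -0.4]
opening: 0.511
clock: 8.47
eef_pos: [526.0, -157.4, 94.6]
tcp_rot: [-3.14, 0.001, 1.434]
contact_force: [-0.0, 0.2, -0.2]
opening: 0.511
eef [ 526.  -157.4   94.6] yaw 1.434 F [-0.03  0.25 -0.17] op 43.6 t 8.47
dp [53.   0.3 -0.2] ang [-0.0016  0.0006 -0.0002]
```

View pics/w6.png

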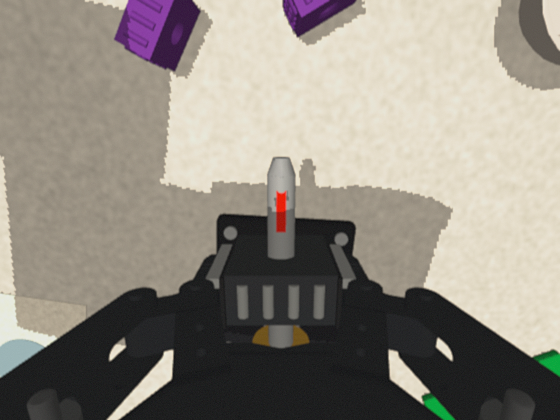

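```bash
python3 - <<'E'
from h import *
c=cam('wrist'); print(onz(c,281.5,157,110), onz(c,281.5,253,110))
E
python3 -m creep '[{"dp":[0,0,0],"angular":[0,0,0],"fingers":70},{"dp":[0,0,0],"angular":[0,0,0],"fingers":70},{"dp":[0,0,0],"angular":[0,0,0],"fingers":70},{"dp":[0,0,0],"angular":[0,0,0],"fingers":70}]'; python3 -m creep '[{"dp":[0,0,-25],"angular":[0,0,0],"fingers":75},{"dp":[0,0,-60],"angular":[0,0,0],"fingers":85},{"dp":[0,0,-100],"angular":[0,0,0],"fingers":85},{"dp":[30,0,-100],"angular":[0,0,0],"fingers":85}]'; python3 - <<'E'
from h import *
shot('wrist','w7.png')
to([525,50,100],1.57+.14)
E
```

```text
[ 533.41554363 -104.7774878   110.        ] [ 527.59433725 -147.36300562  110.        ]
clock: 8.85
eef_pos: [526.3, -157.0, 94.8]
tcp_rot: [-3.14, 0.001, 1.434]
contact_force: [-0.7, 0.2, -0.1]
opening: 0.816
clock: 9.18
eef_pos: [534.2, -131.0, 201.8]
tcp_rot: [3.132, 0.003, 1.432]
contact_force: [1.9, -0.0, 1.3]
opening: 0.996
eef [ 533.4 -124.6  198.9] yaw 1.431 F [ 0.85  3.94 -1.22] op 85.0 t 9.23
dp [171.7 -33.2  98.8] ang [ 6.300e-03  1.000e-04 -2.785e-01]
```

View pics/w7.png

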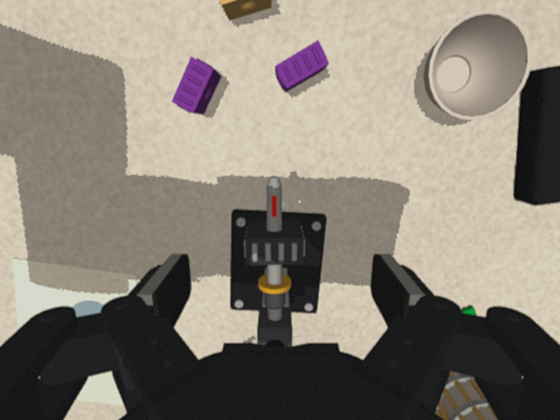

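```bash
python3 -m creep '[{"dp":[172,-33,0],"angular":[0,0,-0.278],"fingers":85},{"dp":[172,-33,20],"angular":[0,0,-0.278],"fingers":85},{"dp":[172,-33,50],"angular":[0,0,-0.278],"fingers":85},{"dp":[172,-33,80],"angular":[0,0,-0.278],"fingers":85},{"dp":[172,-33,95],"angular":[0,0,-0.278],"fingers":85}]'; python3 -m creep '[{"dp":[4,0,0],"angular":[0,0,0],"fingers":85},{"dp":[4,0,0],"angular":[0,0,0],"fingers":85},{"dp":[4,0,0],"angular":[0,0,0],"fingers":85}]'; python3 - <<'E'
from h import *
im,c=shot('wrist','w8.png')
to([525,52,100],1.57+.14)
cv2.imwrite('pics/w8c.png',cv2.resize(im[170:270,220:340],None,fx=6,fy=6,interpolation=cv2.INTER_CUBIC))
E
```

```text
clock: 9.65
eef_pos: [522.4, 46.6, 106.1]
tcp_rot: [3.138, 0.0, 1.713]
contact_force: [0.5, -0.8, -1.0]
opening: 0.995
clock: 9.9
eef_pos: [521.3, 47.8, 106.0]
tcp_rot: [-3.141, 0.001, 1.713]
contact_force: [0.6, -0.3, 0.2]
opening: 1.0
eef [521.8  47.4 106.6] yaw 1.712 F [ 0.65 -0.15  0.18] op 85.0 t 9.95
dp [4.2 3.8 6.6] ang [0.0005 0.0006 0.0018]
```

View pics/w8c.png

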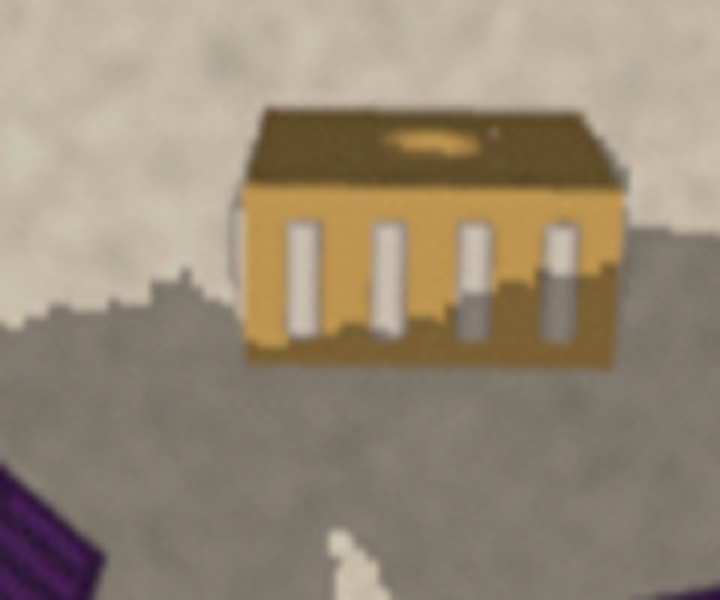

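```bash
python3 - <<'E'
from h import *
c=cam('wrist')
P=np.array([onz(c,220+u/6,170+v/6,44)[:2] for u,v in [(245,184),(622,188),(614,367),(247,362)]]);m=P.mean(0)
e=P[1]-P[0]+P[2]-P[3];y=np.arctan2(e[1],e[0]);print(P.round(1),m,y)
to([*m,5],1.5708+y); to([*m,12],1.5708+y)
E
```

```text
[[505.9  60. ]
 [549.1  65.7]
 [552.1  43.9]
 [508.8  38.4]] [528.97592702  51.97474885] 0.1285018685921368
eef [521.8  47.4 106.6] yaw 1.712 F [ 0.65 -0.15  0.18] op 85.0 t 9.95
dp [  3.6   7.7 101.6] ang [0.0005 0.0006 0.0125]
eef [521.8  47.4 106.6] yaw 1.712 F [ 0.65 -0.15  0.18] op 85.0 t 9.95
dp [ 3.6  7.7 94.6] ang [0.0005 0.0006 0.0125]
```

```bash
python3 -m creep '[{"dp":[3.6,7.7,35],"angular":[0,0,0.012],"fingers":85},{"dp":[3.6,7.7,65],"angular":[0,0,0.012],"fingers":85},{"dp":[3.6,7.7,85],"angular":[0,0,0.012],"fingers":85},{"dp":[3.6,7.7,95],"angular":[0,0,0.012],"fingers":85},{"dp":[3.6,7.7,98],"angular":[0,0,0.012],"fingers":85}]'; python3 -m creep '[{"dp":[0,0,0],"angular":[0,0,0],"fingers":85},{"dp":[0,0,0],"angular":[0,0,0],"fingers":60}]'; python3 - <<'E'
from h import *
to([529,52,6],1.699)
E
```

```text
clock: 10.37
eef_pos: [527.9, 51.5, 7.0]
tcp_rot: [-3.14, 0.0, 1.698]
contact_force: [0.1, 0.0, 0.1]
opening: 0.997
clock: 10.53
eef_pos: [529.0, 52.2, 8.8]
tcp_rot: [3.141, 0.0, 1.699]
contact_force: [-0.4, 0.2, 0.0]
opening: 0.88
eef [529.   52.2   8.8] yaw 1.699 F [-0.44  0.22  0.01] op 75.1 t 10.53
dp [-0.2  0.   2.8] ang [0.0008 0.0003 0.0001]
```

```bash
python3 -m creep '[{"dp":[0,0,1],"angular":[0,0,0],"fingers":36},{"dp":[0,0,1],"angular":[0,0,0],"fingers":36},{"dp":[0,0,1],"angular":[0,0,0],"fingers":36},{"dp":[0,0,1],"angular":[0,0,0],"fingers":36},{"dp":[0,0,1],"angular":[0,0,0],"fingers":36}]' 40; python3 - <<'E'
from h import *
to([529,52,6],1.699)
E
```

```text
clock: 10.95
eef_pos: [528.5, 52.6, 7.4]
tcp_rot: [3.141, 0.0, 1.7]
contact_force: [-0.6, -1.1, 6.1]
opening: 0.508
eef [528.5  52.6   7.4] yaw 1.7 F [-0.61 -1.14  6.05] op 43.4 t 10.95
dp [-0.7  0.4  1.4] ang [0.0003 0.0004 0.001 ]
```

```bash
python3 -m creep '[{"dp":[0,0,-30],"angular":[0,0,0],"fingers":36},{"dp":[0,0,-65],"angular":[0,0,0],"fingers":36},{"dp":[-20,0,-88],"angular":[0,0,0.1],"fingers":36},{"dp":[-55,0,-88],"angular":[0,0,0.2],"fingers":36},{"dp":[-80,0,-88],"angular":[0,0,0.266],"fingers":36}]'; python3 - <<'E'
from h import *
to([539,-65,95.4],1.434)
E
```

```text
clock: 11.37
eef_pos: [539.8, -27.9, 97.0]
tcp_rot: [3.138, 0.001, 1.43]
contact_force: [1.1, 0.0, -0.8]
opening: 0.512
eef [539.8 -27.9  97. ] yaw 1.43 F [ 1.06  0.03 -0.8 ] op 43.7 t 11.37
dp [-36.8   4.4   1.6] ang [ 0.0035  0.0005 -0.0037]
```

```bash
python3 -m creep '[{"dp":[-15,4.4,1],"angular":[0,0,-0.003],"fingers":36},{"dp":[-30,4.4,1],"angular":[0,0,-0.003],"fingers":36},{"dp":[-37,4.4,1],"angular":[0,0,-0.003],"fingers":36},{"dp":[-37,4.4,1],"angular":[0,0,-0.003],"fingers":36},{"dp":[-37,4.4,1],"angular":[0,0,-0.003],"fingers":36}]'; python3 -m creep '[{"dp":[0,0,0],"angular":[0,0,0],"fingers":36}]'; python3 - <<'E'
from h import *
to([539,-65,95.4],1.434)
E
```

```text
clock: 11.78
eef_pos: [537.3, -63.8, 93.5]
tcp_rot: [-3.14, 0.0, 1.436]
contact_force: [-0.5, 0.1, -0.2]
opening: 0.507
clock: 11.87
eef_pos: [537.4, -63.3, 93.4]
tcp_rot: [-3.14, 0.0, 1.437]
contact_force: [0.1, 0.5, 0.7]
opening: 0.51
eef [537.4 -63.3  93.4] yaw 1.437 F [0.09 0.51 0.72] op 43.6 t 11.87
dp [-1.5  1.8 -2. ] ang [-0.0013  0.0004  0.0031]
```

```bash
python3 -m creep '[{"dp":[-8,1.8,-2],"angular":[0,0,0.003],"fingers":36},{"dp":[-16,1.8,-2],"angular":[0,0,0.003],"fingers":36},{"dp":[-22,1.8,-2],"angular":[0,0,0.003],"fingers":36},{"dp":[-22,1.8,-2],"angular":[0,0,0.003],"fingers":36}]'; python3 - <<'E'
from h import *
to([533.5,-105,95.4],1.434)
E
```

```text
clock: 12.2
eef_pos: [536.1, -87.1, 95.4]
tcp_rot: [-3.14, 0.001, 1.433]
contact_force: [-1.2, -0.7, -0.7]
opening: 0.512
eef [536.1 -87.1  95.4] yaw 1.433 F [-1.17 -0.7  -0.75] op 43.8 t 12.2
dp [-18.1  -0.2   0. ] ang [-0.0013  0.0009 -0.0006]
```

```bash
python3 -m creep '[{"dp":[-3,0,0],"angular":[0,0,0],"fingers":36},{"dp":[-6,0,0],"angular":[0,0,0],"fingers":36},{"dp":[-9,0,0],"angular":[0,0,0],"fingers":36},{"dp":[-11,0,0],"angular":[0,0,0],"fingers":36}]';python3 -m creep '[{"dp":[-3,0,0],"angular":[0,0,0],"fingers":36},{"dp":[-6,0,0],"angular":[0,0,0],"fingers":36},{"dp":[-9,0,0],"angular":[0,0,0],"fingers":36},{"dp":[-12,0,0],"angular":[0,0,0],"fingers":36}]'; python3 - <<'E'
from h import *
to([533.5,-105,95.4],1.434)
shot('wrist','w9.png')
E
```

```text
clock: 12.53
eef_pos: [534.7, -97.2, 95.3]
tcp_rot: [-3.14, 0.001, 1.434]
contact_force: [-0.7, 0.5, -0.5]
opening: 0.513
clock: 12.87
eef_pos: [533.1, -109.1, 95.4]
tcp_rot: [-3.14, 0.001, 1.434]
contact_force: [0.8, 0.1, -0.1]
opening: 0.511
eef [ 533.1 -109.1   95.4] yaw 1.434 F [ 0.77  0.11 -0.06] op 43.7 t 12.87
dp [ 4.1 -0.1 -0. ] ang [-0.0013  0.0005 -0.0002]
```

View pics/w9.png

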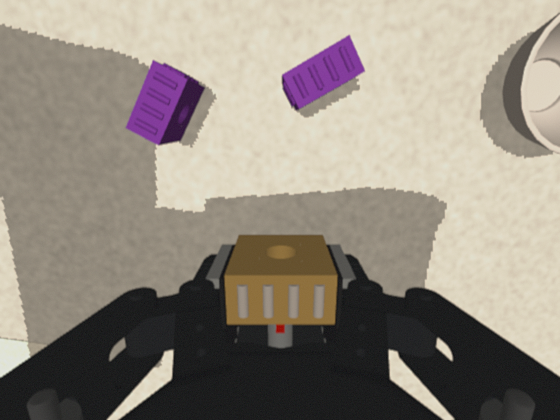

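```bash
python3 -m creep '[{"dp":[-3,0,0],"angular":[0,0,0],"fingers":36},{"dp":[-6,0,0],"angular":[0,0,0],"fingers":36},{"dp":[-9,0,0],"angular":[0,0,0],"fingers":36},{"dp":[-12,0,0],"angular":[0,0,0],"fingers":36},{"dp":[-15,0,0],"angular":[0,0,0],"fingers":36}]'; python3 -m creep '[{"dp":[-3,0,0],"angular":[0,0,0],"fingers":36},{"dp":[-6,0,0],"angular":[0,0,0],"fingers":36},{"dp":[-9,0,0],"angular":[0,0,0],"fingers":36},{"dp":[-12,0,0],"angular":[0,0,0],"fingers":36}]'; python3 - <<'E'
from h import *
to([533.5,-105,95.4],1.434)
E
```

```text
clock: 13.33
eef_pos: [531.2, -123.9, 95.5]
tcp_rot: [-3.141, 0.0, 1.434]
contact_force: [0.0, 1.5, 1.6]
opening: 0.508
clock: 13.67
eef_pos: [529.4, -135.9, 95.4]
tcp_rot: [-3.14, 0.001, 1.434]
contact_force: [0.5, 1.4, 2.2]
opening: 0.513
eef [ 529.4 -135.9   95.4] yaw 1.434 F [0.54 1.37 2.18] op 43.8 t 13.67
dp [31.2 -0.2  0. ] ang [-0.0012  0.0005 -0.0002]
```

```bash
python3 -m creep '[{"dp":[-3,0,0],"angular":[0,0,0],"fingers":36},{"dp":[-6,0,0],"angular":[0,0,0],"fingers":36},{"dp":[-9,0,0],"angular":[0,0,0],"fingers":36},{"dp":[-12,0,0],"angular":[0,0,0],"fingers":36},{"dp":[-15,0,0],"angular":[0,0,0],"fingers":36}]'; python3 - <<'E'
from h import *
to([533.5,-105,95.4],1.434)
shot('wrist','w10.png')
E
```

```text
clock: 14.08
eef_pos: [527.2, -150.8, 95.3]
tcp_rot: [-3.14, 0.001, 1.434]
contact_force: [0.3, 1.3, -0.1]
opening: 0.511
eef [ 527.2 -150.8   95.3] yaw 1.434 F [ 0.29  1.28 -0.07] op 43.6 t 14.08
dp [46.3 -0.  -0.2] ang [-0.0015  0.0007 -0.0001]
```

View pics/w10.png

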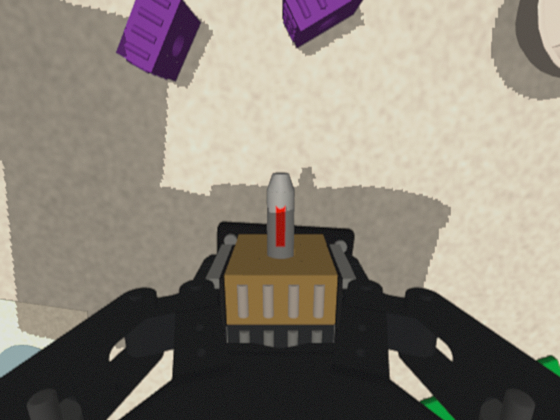

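```bash
python3 -m creep '[{"dp":[-3,0,0],"angular":[0,0,0],"fingers":36},{"dp":[-6,0,0],"angular":[0,0,0],"fingers":36},{"dp":[-6,0,0],"angular":[0,0,0],"fingers":70},{"dp":[-6,0,0],"angular":[0,0,0],"fingers":70},{"dp":[-6,0,0],"angular":[0,0,0],"fingers":70}]'; python3 -m creep '[{"dp":[0,0,0],"angular":[0,0,0],"fingers":75},{"dp":[0,0,-25],"angular":[0,0,0],"fingers":80},{"dp":[0,0,-60],"angular":[0,0,0],"fingers":85},{"dp":[0,0,-95],"angular":[0,0,0],"fingers":85},{"dp":[30,0,-95],"angular":[0,0,0],"fingers":85}]'; python3 - <<'E'
from h import *
shot('wrist','w11.png')
to([459,203,100],1.57+.12)
E
```

```text
clock: 14.55
eef_pos: [526.6, -156.4, 95.5]
tcp_rot: [-3.14, 0.001, 1.434]
contact_force: [-0.6, 0.7, -0.4]
opening: 0.82
clock: 14.97
eef_pos: [534.4, -130.2, 196.9]
tcp_rot: [3.133, 0.003, 1.432]
contact_force: [2.6, -0.5, 0.5]
opening: 0.997
eef [ 533.5 -123.9  194.2] yaw 1.431 F [0.13 4.1  0.13] op 85.0 t 15.02
dp [ 313.3 -119.8   93.8] ang [ 5.600e-03 -1.000e-04 -2.586e-01]
```

View pics/w11.png

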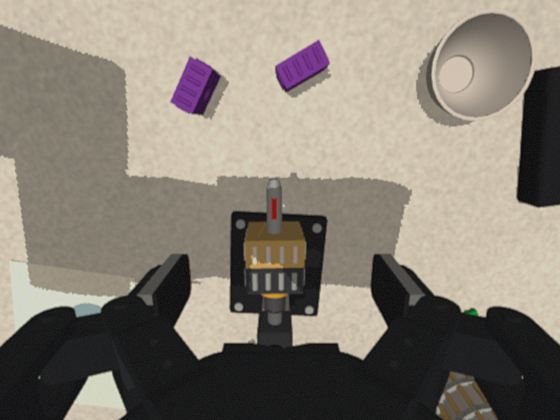

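Grey and beige are both on the rod, with the tip still at about (274,180) in the picture. Now the roof.

```bash
python3 -m creep '[{"dp":[313,-120,0],"angular":[0,0,-0.258],"fingers":85},{"dp":[313,-120,0],"angular":[0,0,-0.258],"fingers":85},{"dp":[313,-120,0],"angular":[0,0,-0.258],"fingers":85},{"dp":[313,-120,0],"angular":[0,0,-0.258],"fingers":85},{"dp":[313,-120,0],"angular":[0,0,-0.258],"fingers":85}]'; python3 - <<'E'
from h import *
to([459,203,100],1.57+.12)
E
```

```text
clock: 15.43
eef_pos: [482.4, 78.0, 190.2]
tcp_rot: [-3.14, 0.0, 1.692]
contact_force: [1.7, 1.2, -0.2]
opening: 0.994
eef [482.4  78.  190.2] yaw 1.692 F [ 1.67  1.25 -0.21] op 84.9 t 15.43
dp [126.9  -8.   90.2] ang [-0.0016  0.0001  0.0017]
```

```bash
python3 -m creep '[{"dp":[127,-8,20],"angular":[0,0,0],"fingers":85},{"dp":[127,-8,40],"angular":[0,0,0],"fingers":85},{"dp":[127,-8,70],"angular":[0,0,0],"fingers":85},{"dp":[127,-8,85],"angular":[0,0,0],"fingers":85},{"dp":[127,-8,85],"angular":[0,0,0],"fingers":85}]'; python3 -m creep '[{"dp":[0,0,0],"angular":[0,0,0],"fingers":85},{"dp":[0,0,0],"angular":[0,0,0],"fingers":85},{"dp":[0,0,0],"angular":[0,0,0],"fingers":85}]'; python3 - <<'E'
from h import *
im,c=shot('wrist','w12.png')
to([459,203,100],1.57+.12)
cv2.imwrite('pics/w12c.png',cv2.resize(im[170:270,220:340],None,fx=6,fy=6,interpolation=cv2.INTER_CUBIC))
E
```

```text
clock: 15.85
eef_pos: [456.0, 203.1, 100.3]
tcp_rot: [-3.133, 0.002, 1.695]
contact_force: [-1.3, -1.2, -0.2]
opening: 0.995
clock: 16.1
eef_pos: [461.2, 200.9, 106.7]
tcp_rot: [3.141, -0.0, 1.691]
contact_force: [-0.6, -0.3, 0.1]
opening: 0.996
eef [461.3 200.8 106.8] yaw 1.691 F [ 0.13 -0.32  0.04] op 84.9 t 16.15
dp [ 2.4 -2.   6.8] ang [ 0.001  -0.0003  0.0006]
```

View pics/w12c.png

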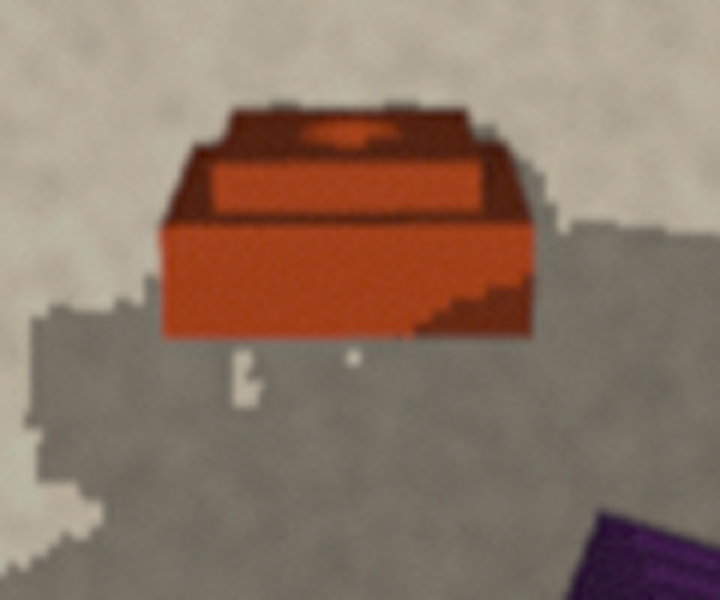

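```bash
python3 - <<'E'
from h import *
c=cam('wrist')
P=np.array([onz(c,220+u/6,170+v/6,44)[:2] for u,v in [(162,222),(533,222),(531,337),(164,337)]]);m=P.mean(0)
e=P[1]-P[0]+P[2]-P[3];y=np.arctan2(e[1],e[0]);print(P.round(1),m,y)
to([*m,8],1.5708+y)
E
```

```text
[[436.5 208.1]
 [479.4 213.3]
 [481.2 199.2]
 [438.  194. ]] [458.78963403 203.65770326] 0.11983188105238822
eef [461.3 200.8 106.8] yaw 1.691 F [ 0.13 -0.32  0.04] op 84.9 t 16.15
dp [ 3.1 -2.3 98.8] ang [ 0.001  -0.0003 -0.0001]
```

```bash
python3 -m creep '[{"dp":[5,-2.3,35],"angular":[0,0,0],"fingers":85},{"dp":[5,-2.3,65],"angular":[0,0,0],"fingers":85},{"dp":[5,-2.3,85],"angular":[0,0,0],"fingers":85},{"dp":[5,-2.3,93],"angular":[0,0,0],"fingers":85},{"dp":[5,-2.3,97],"angular":[0,0,0],"fingers":85}]'; python3 -m creep '[{"dp":[0,0,0],"angular":[0,0,0],"fingers":85},{"dp":[0,0,0],"angular":[0,0,0],"fingers":60}]'; python3 - <<'E'
from h import *
to([459,205.5,8],1.691)
E
```

```text
clock: 16.57
eef_pos: [457.3, 205.3, 8.2]
tcp_rot: [-3.14, 0.0, 1.691]
contact_force: [0.5, 0.9, 0.8]
opening: 0.999
clock: 16.73
eef_pos: [458.2, 206.1, 9.6]
tcp_rot: [3.141, -0.0, 1.691]
contact_force: [-0.0, 0.3, 0.0]
opening: 0.881
eef [458.2 206.1   9.6] yaw 1.691 F [-0.05  0.29  0.03] op 75.3 t 16.73
dp [-0.7  0.7  1.6] ang [ 0.0004 -0.0003  0.0003]
```

```bash
python3 -m creep '[{"dp":[-0.7,0.7,1.5],"angular":[0,0,0],"fingers":36},{"dp":[-0.7,0.7,1.5],"angular":[0,0,0],"fingers":36},{"dp":[-0.7,0.7,1.5],"angular":[0,0,0],"fingers":36},{"dp":[-0.7,0.7,1.5],"angular":[0,0,0],"fingers":36},{"dp":[-0.7,0.7,1.5],"angular":[0,0,0],"fingers":36}]' 60; python3 - <<'E'
from h import *
to([539,-60,130],1.434)
E
```

```text
clock: 17.15
eef_pos: [458.6, 205.6, 7.9]
tcp_rot: [3.141, -0.0, 1.692]
contact_force: [-0.8, -1.8, 8.2]
opening: 0.507
eef [458.6 205.6   7.9] yaw 1.692 F [-0.78 -1.82  8.22] op 43.3 t 17.15
dp [-273.4   47.7 -122.1] ang [ 2.000e-04 -1.000e-04  2.579e-01]
```

```bash
python3 -m creep '[{"dp":[0,0,-30],"angular":[0,0,0],"fingers":36},{"dp":[0,0,-65],"angular":[0,0,0],"fingers":36},{"dp":[-30,5,-90],"angular":[0,0,0.1],"fingers":36},{"dp":[-70,12,-100],"angular":[0,0,0.2],"fingers":36},{"dp":[-110,19,-105],"angular":[0,0,0.258],"fingers":36}]'; python3 - <<'E'
from h import *
to([539,-62,98],1.434)
E
```

```text
clock: 17.57
eef_pos: [491.7, 98.3, 114.8]
tcp_rot: [3.138, -0.001, 1.431]
contact_force: [1.2, -0.0, -1.5]
opening: 0.507
eef [491.7  98.3 114.8] yaw 1.431 F [ 1.17 -0.04 -1.48] op 43.3 t 17.57
dp [-152.1   69.1   16.8] ang [ 0.0032 -0.001  -0.003 ]
```

```bash
python3 -m creep '[{"dp":[-36,16,4],"angular":[0,0,-0.003],"fingers":36},{"dp":[-72,33,8],"angular":[0,0,-0.003],"fingers":36},{"dp":[-108,50,12],"angular":[0,0,-0.003],"fingers":36},{"dp":[-138,63,15],"angular":[0,0,-0.003],"fingers":36},{"dp":[-152,69,16],"angular":[0,0,-0.003],"fingers":36}]'; python3 -m creep '[{"dp":[0,0,0],"angular":[0,0,0],"fingers":36},{"dp":[0,0,0],"angular":[0,0,0],"fingers":36},{"dp":[0,0,0],"angular":[0,0,0],"fingers":36}]'; python3 - <<'E'
from h import *
to([538.9,-66,95.9],1.434)
E
```

```text
clock: 17.98
eef_pos: [538.7, -65.1, 96.2]
tcp_rot: [3.141, 0.001, 1.435]
contact_force: [0.5, 0.9, -0.6]
opening: 0.504
clock: 18.23
eef_pos: [537.3, -60.9, 96.0]
tcp_rot: [-3.14, 0.0, 1.437]
contact_force: [0.2, -0.3, -0.6]
opening: 0.506
eef [537.3 -60.9  96. ] yaw 1.437 F [ 0.18 -0.26 -0.62] op 43.2 t 18.23
dp [-4.9  2.2  0.1] ang [-0.0016  0.0003  0.0026]
```

```bash
python3 -m creep '[{"dp":[-8,2.2,0.1],"angular":[0,0,0.003],"fingers":36},{"dp":[-16,2.2,0.1],"angular":[0,0,0.003],"fingers":36},{"dp":[-24,2.2,0.1],"angular":[0,0,0.003],"fingers":36},{"dp":[-26,2.2,0.1],"angular":[0,0,0.003],"fingers":36},{"dp":[-26,2.2,0.1],"angular":[0,0,0.003],"fingers":36}]'; python3 - <<'E'
from h import *
to([533.5,-105,95.9],1.434)
E
```

```text
clock: 18.65
eef_pos: [536.2, -88.1, 95.8]
tcp_rot: [-3.14, 0.001, 1.433]
contact_force: [0.6, 1.3, 0.1]
opening: 0.506
eef [536.2 -88.1  95.8] yaw 1.433 F [0.65 1.28 0.07] op 43.2 t 18.65
dp [-17.1  -0.4  -0.1] ang [-0.0013  0.0006 -0.0009]
```

```bash
python3 -m creep '[{"dp":[-3,-0.3,0],"angular":[0,0,0],"fingers":36},{"dp":[-6,-0.3,0],"angular":[0,0,0],"fingers":36},{"dp":[-9,-0.3,0],"angular":[0,0,0],"fingers":36},{"dp":[-11,-0.3,0],"angular":[0,0,0],"fingers":36}]';python3 -m creep '[{"dp":[-3,0,0],"angular":[0,0,0],"fingers":36},{"dp":[-6,0,0],"angular":[0,0,0],"fingers":36},{"dp":[-9,0,0],"angular":[0,0,0],"fingers":36},{"dp":[-12,0,0],"angular":[0,0,0],"fingers":36}]'; python3 - <<'E'
from h import *
to([533.5,-105,95.9],1.434)
shot('wrist','w13.png')
E
```

```text
clock: 18.98
eef_pos: [534.6, -98.7, 95.8]
tcp_rot: [-3.14, 0.001, 1.434]
contact_force: [-0.3, -0.6, -0.3]
opening: 0.505
clock: 19.32
eef_pos: [532.9, -110.6, 95.8]
tcp_rot: [-3.14, 0.001, 1.434]
contact_force: [0.8, -0.0, -0.7]
opening: 0.505
eef [ 532.9 -110.6   95.8] yaw 1.434 F [ 0.82 -0.04 -0.66] op 43.1 t 19.32
dp [ 5.6 -0.2 -0.1] ang [-0.0013  0.0006 -0.0002]
```

View pics/w13.png

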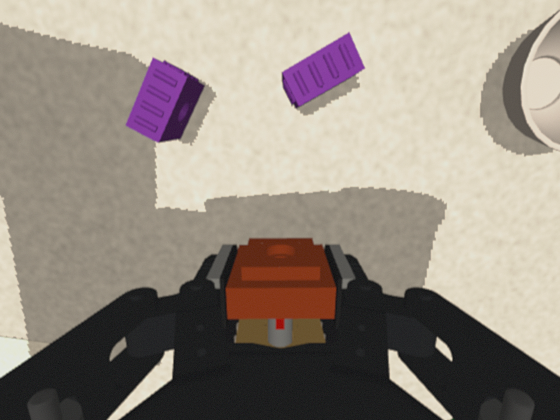

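```bash
python3 -m creep '[{"dp":[-3,0,0],"angular":[0,0,0],"fingers":36},{"dp":[-6,0,0],"angular":[0,0,0],"fingers":36},{"dp":[-9,0,0],"angular":[0,0,0],"fingers":36},{"dp":[-12,0,0],"angular":[0,0,0],"fingers":36},{"dp":[-15,0,0],"angular":[0,0,0],"fingers":36}]'; python3 -m creep '[{"dp":[-2,0,0],"angular":[0,0,0],"fingers":36},{"dp":[-4,0,0],"angular":[0,0,0],"fingers":36},{"dp":[-6,0,0],"angular":[0,0,0],"fingers":36},{"dp":[-8,0,0],"angular":[0,0,0],"fingers":36},{"dp":[-10,0,0],"angular":[0,0,0],"fingers":36}]'; python3 - <<'E'
from h import *
to([533.5,-105,95.9],1.434)
E
```

```text
clock: 19.78
eef_pos: [531.0, -125.3, 95.9]
tcp_rot: [-3.141, 0.0, 1.434]
contact_force: [0.1, 2.1, 1.6]
opening: 0.51
clock: 20.2
eef_pos: [529.5, -135.2, 95.8]
tcp_rot: [-3.14, 0.001, 1.434]
contact_force: [0.3, 2.3, 1.9]
opening: 0.506
eef [ 529.5 -135.2   95.8] yaw 1.434 F [0.26 2.25 1.92] op 43.2 t 20.2
dp [30.5 -0.2 -0.1] ang [-0.0012  0.0006 -0.0002]
```

```bash
python3 -m creep '[{"dp":[-2,0,0],"angular":[0,0,0],"fingers":36},{"dp":[-4,0,0],"angular":[0,0,0],"fingers":36},{"dp":[-5,0,0],"angular":[0,0,0],"fingers":36},{"dp":[-6,0,0],"angular":[0,0,0],"fingers":36}]'; python3 -m creep '[{"dp":[-1,0,0],"angular":[0,0,0],"fingers":36},{"dp":[-2,0,0],"angular":[0,0,0],"fingers":36},{"dp":[-2,0,0],"angular":[0,0,0],"fingers":36}]'; python3 - <<'E'
from h import *
to([533.5,-105,95.9],1.434)
im,c=shot('wrist','w14.png')
E
```

```text
clock: 20.53
eef_pos: [528.8, -140.6, 95.8]
tcp_rot: [-3.14, -0.0, 1.433]
contact_force: [1.1, 6.7, 3.2]
opening: 0.505
clock: 20.78
eef_pos: [528.6, -142.1, 95.8]
tcp_rot: [-3.14, -0.001, 1.433]
contact_force: [1.8, 7.6, 1.9]
opening: 0.507
eef [ 528.6 -142.1   95.8] yaw 1.433 F [1.84 7.65 1.87] op 43.3 t 20.78
dp [37.5 -0.2 -0.1] ang [-0.0014 -0.001  -0.0008]
```

View pics/w14.png

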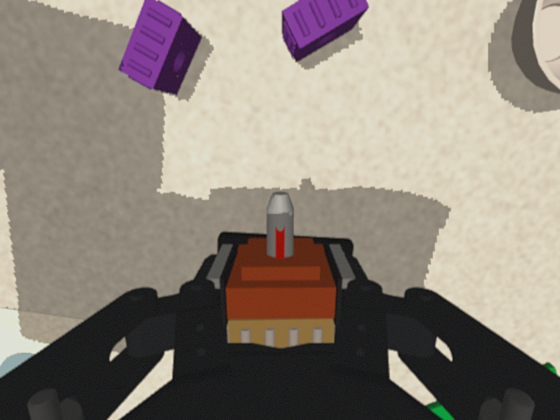

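Plate contact is felt at about 7.6 N. I'll press on 1 mm at a time.

```bash
python3 -m creep '[{"dp":[-1,0,0],"angular":[0,0,0],"fingers":36},{"dp":[-2,0,0],"angular":[0,0,0],"fingers":36},{"dp":[-2,0,0],"angular":[0,0,0],"fingers":36}]'; python3 -m creep '[{"dp":[-1,0,0],"angular":[0,0,0],"fingers":36},{"dp":[-1,0,0],"angular":[0,0,0],"fingers":36}]'; python3 - <<'E'
from h import *
im,c=shot('wrist','w15.png')
cv2.imwrite('pics/w15c.png',cv2.resize(im[180:350,200:360],None,fx=3.5,fy=3.5,interpolation=cv2.INTER_CUBIC))
E
```

```text
clock: 21.08
eef_pos: [527.9, -143.6, 95.7]
tcp_rot: [-3.139, -0.002, 1.433]
contact_force: [0.4, 9.7, 3.6]
opening: 0.503
clock: 21.25
eef_pos: [527.4, -144.4, 95.6]
tcp_rot: [-3.138, -0.002, 1.433]
contact_force: [-0.1, 11.6, 3.5]
opening: 0.504
```

View pics/w15c.png

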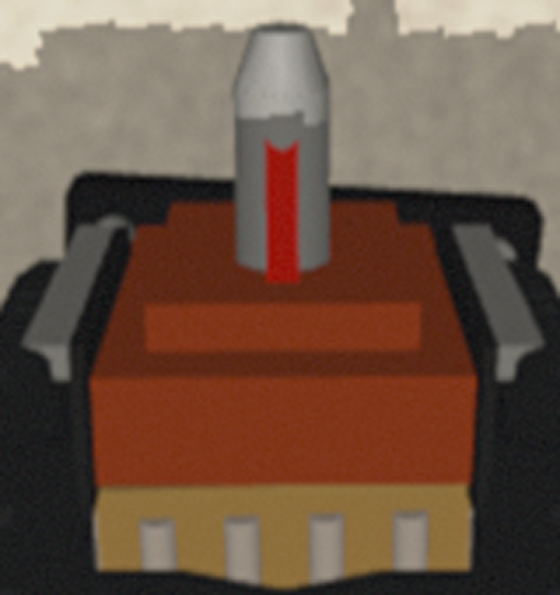

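```bash
python3 -m creep '[{"dp":[-1,0,0],"angular":[0,0,0],"fingers":36},{"dp":[-1,0,0],"angular":[0,0,0],"fingers":36}]'; python3 -m creep '[{"dp":[-0.6,0,0],"angular":[0,0,0],"fingers":36},{"dp":[-0.6,0,0],"angular":[0,0,0],"fingers":36}]'; python3 - <<'E'
from h import *
im,c=shot('wrist','w16.png')
cv2.imwrite('pics/w16c.png',cv2.resize(im[180:350,200:360],None,fx=3.5,fy=3.5,interpolation=cv2.INTER_CUBIC))
E
```

```text
clock: 21.47
eef_pos: [527.4, -145.4, 95.5]
tcp_rot: [-3.139, -0.002, 1.433]
contact_force: [0.2, 10.3, 2.4]
opening: 0.508
clock: 21.63
eef_pos: [527.3, -145.9, 95.5]
tcp_rot: [-3.139, -0.002, 1.433]
contact_force: [0.9, 12.9, 1.9]
opening: 0.506
```

View pics/w16c.png

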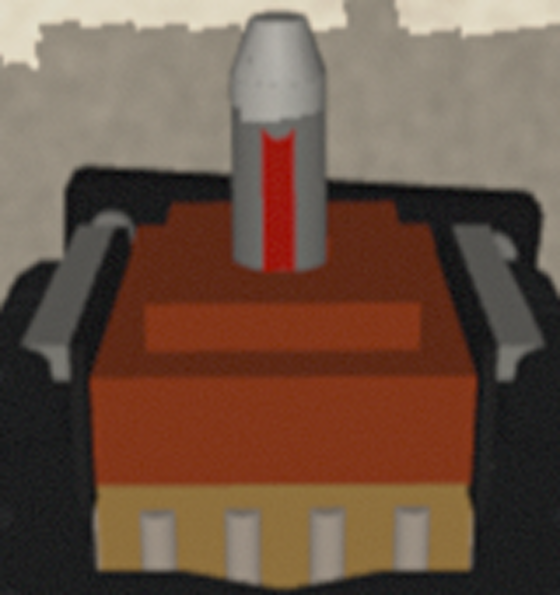

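```bash
python3 -m creep '[{"dp":[0.6,0,0],"angular":[0,0,0],"fingers":36},{"dp":[1.2,0,0],"angular":[0,0,0],"fingers":36},{"dp":[1.8,0,0],"angular":[0,0,0],"fingers":36},{"dp":[1.8,0,0],"angular":[0,0,0],"fingers":36}]'; python3 - <<'E'
from h import *
im,c=shot('wrist','w17.png')
cv2.imwrite('pics/w17c.png',cv2.resize(im[180:350,200:360],None,fx=3.5,fy=3.5,interpolation=cv2.INTER_CUBIC))
E
```

```text
clock: 22.02
eef_pos: [527.5, -144.7, 95.5]
tcp_rot: [-3.139, -0.001, 1.433]
contact_force: [-0.5, 7.6, 1.5]
opening: 0.503
```

View pics/w17c.png

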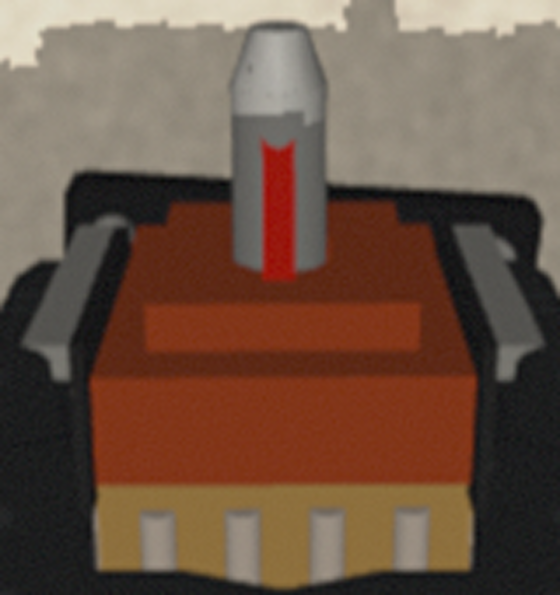

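```bash
python3 -m creep '[{"dp":[0.5,0,0],"angular":[0,0,0],"fingers":36},{"dp":[1,0,0],"angular":[0,0,0],"fingers":36},{"dp":[1,0,0],"angular":[0,0,0],"fingers":36}]';python3 -m creep '[{"dp":[0.5,0,0],"angular":[0,0,0],"fingers":36},{"dp":[0.5,0,0],"angular":[0,0,0],"fingers":36}]'; python3 -m creep '[{"dp":[0.5,0,0],"angular":[0,0,0],"fingers":36},{"dp":[0.5,0,0],"angular":[0,0,0],"fingers":36}]'
```

```text
clock: 22.32
eef_pos: [527.6, -144.4, 95.5]
tcp_rot: [-3.139, 0.0, 1.434]
contact_force: [-1.5, 5.0, 1.0]
opening: 0.508
clock: 22.48
eef_pos: [527.8, -144.3, 95.6]
tcp_rot: [-3.139, 0.001, 1.434]
contact_force: [-1.3, 2.8, 0.4]
opening: 0.508
clock: 22.65
eef_pos: [527.9, -144.1, 95.6]
tcp_rot: [-3.14, 0.001, 1.434]
contact_force: [-3.2, -0.7, -0.7]
opening: 0.508
```

The arm's position has stopped at y ≈ -144 while the force dropped to about 0, so the catch is carrying the load. I'll let go.

```bash
python3 -m creep '[{"dp":[0,0,0],"angular":[0,0,0],"fingers":70},{"dp":[0,0,0],"angular":[0,0,0],"fingers":75},{"dp":[0,0,0],"angular":[0,0,0],"fingers":80},{"dp":[0,0,0],"angular":[0,0,0],"fingers":80}]'; python3 -m creep '[{"dp":[0,0,-25],"angular":[0,0,0],"fingers":85},{"dp":[0,0,-60],"angular":[0,0,0],"fingers":85},{"dp":[0,0,-95],"angular":[0,0,0],"fingers":85},{"dp":[10,0,-110],"angular":[0,0,0],"fingers":85},{"dp":[10,0,-110],"angular":[0,0,0],"fingers":85}]'; python3 -m creep '[{"dp":[0,0,0],"angular":[0,0,0],"fingers":85},{"dp":[0,0,0],"angular":[0,0,0],"fingers":85}]'; python3 - <<'E'
from h import *
im,c=shot('wrist','w18.png')
cv2.imwrite('pics/w18c.png',cv2.resize(im[160:330,200:360],None,fx=3.5,fy=3.5,interpolation=cv2.INTER_CUBIC))
E
```

```text
clock: 22.98
eef_pos: [528.9, -143.9, 96.0]
tcp_rot: [-3.141, 0.001, 1.434]
contact_force: [-0.3, 0.1, 0.6]
opening: 0.94
clock: 23.4
eef_pos: [532.5, -133.7, 210.1]
tcp_rot: [3.135, 0.001, 1.434]
contact_force: [0.9, -0.2, 0.1]
opening: 0.998
clock: 23.57
eef_pos: [529.3, -133.8, 204.9]
tcp_rot: [-3.139, 0.001, 1.434]
contact_force: [0.1, 0.1, -0.8]
opening: 0.995
```

View pics/w18c.png

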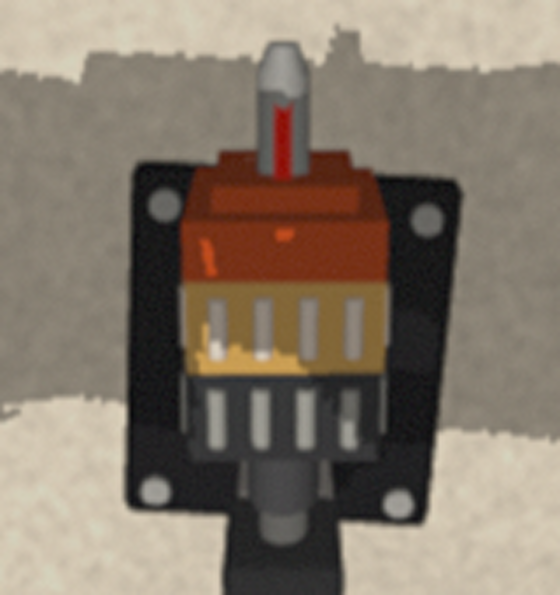

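```bash
python3 - <<'E'
from h import *
c=cam('wrist'); t=onz(c,280.6,172.9,110); f=onz(c,280.9,210.9,116); print(t,f,np.linalg.norm((t-f)[:2]))
# top of wide part edges at z=132, front wide edge & back of grey
g=lambda u,v:onz(c,200+u/3.5,160+v/3.5,131.5)
pts=[g(285,220),g(285,282),g(285,376),g(285,460)]
for a,b in zip(pts,pts[1:]): print(np.linalg.norm(a-b).round(1))
im,_=shot('scene','s18.png'); a=cv2.imread('pics/scene0.png')
cv2.imwrite('pics/s18c.png',cv2.resize(im[110:320,175:445],None,fx=2.9,fy=2.9,interpolation=cv2.INTER_CUBIC))
E
```

```text
[ 532.34259736 -105.17443216  110.        ] [ 528.6255642  -134.13072584  116.        ] 29.193891127034114
14.1
22.3
21.0
```

View pics/s18c.png

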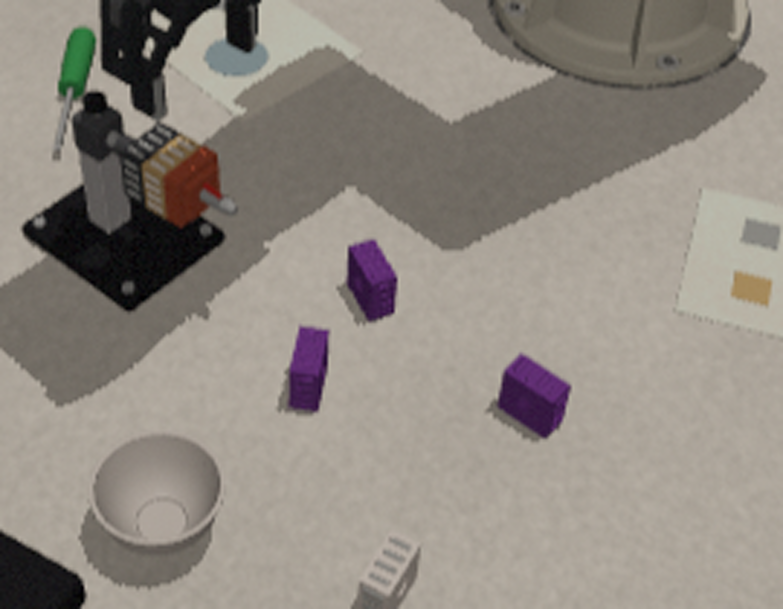

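The last scene view shows the stack complete and closed up. The cap face is 29.2 mm from the tip, against 29.5 mm for the catch's inner end. The red catch is up, the gripper is clear, and the ramekin, spare and screwdriver are undisturbed. Handing in.

```bash
python3 -c "
from rig import r
print(r.sign_off())"
```

```text
the job is handed in; nothing more can be done
None
```

I built the tower and handed it in at about 24 s of the 72 s allowed. The dark grey storey, the beige storey and the terracotta cap went on in that order, pressed in until the red catch came up behind the cap, and I let go. No verdict was reported.

- **Force:** the highest reading was about 13 N, in the final press. The catch dragged with about 2 N as each part went over it.
- **Catch:** when I eased back, the force on the arm fell to about 0 while the cap stayed where it was, so the catch is holding it. In the pictures the catch is up behind the cap, whose outer face is 29.2 mm from the tip. The catch's inner end should be at 29.5 mm.
- **Stack:** the parts look tight against each other, with lengths along the rod of about 14, 22 and 21 mm measured from the last wrist picture. Nothing moved after release.
- **Other objects:** the ramekin, spare storey and screwdriver look unmoved in the last scene picture. The glass bowl was outside that crop, but the arm never went near it.
- **Not measured:** I could not read the plate's travel directly. I inferred it from the cap's position and the press force.

No check failed. My first far-off estimates of the block positions were 2 to 3 mm off, and I corrected them with close-up pictures before each grasp.

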